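Put away the spanner and the push stick

TASK

Clear up the fan-building bench: lay the loose big spanner into its matching cutout in the plywood tool tray, turned so that jaw and ring fit, and press it fully home; and take the push stick out of its slotted block and hang it by its hole on the peg of the wooden stand. Let go of both, and leave the other things, and the small spanner already in the tray, where they are.

Things in the scene. Friction and masses are not known exactly. Their poses are not given: they have to be found in the camera images.
- spanner: Loose flat steel spanner, lying at any yaw; 174 long, 14 thick, 0.24 kg. Origin on its underside, mid shank (grip there across y; centre of mass about 15 nearer the jaw); x along it to the open jaw, z up. Shank 18 wide; jaw end: 46 diameter disc centred at x=+55, two prongs to x=+90; ring end: 32 diameter ring centred at x=-68.
- spanner_head (a point): Point on the spanner's underside in its jaw end, x = +60 from the spanner's origin.
- spanner_tail (a point): Point on the spanner's underside at the centre of its ring end, x = -68 from the origin.
- tray: Fixed plywood tool tray, 240 (x) by 176 (y) by 16 high, dark rubber floor 5 thick, two spanner-shaped cutouts 11 deep along x, jaw ends to +x. The big one (y=-32) is empty, the small one (y=+58) holds the small spanner. Origin: centre of its underside.
- cutout (a point): On the big cutout's floor (5 above the bench), where the spanner's origin comes to lie; x to the cutout's jaw end, z up. Spanner's outline with 2.5 clearance all round, straight walls, 11 deep; the seated spanner stands 3 proud. Finger notches either side of the shank, as deep: x -23 to +23, y -38 to +38.
- cutout_head (a point): On the cutout's floor, where spanner_head comes to lie.
- cutout_tail (a point): On the cutout's floor, where spanner_tail comes to lie.
- push_stick: Loose upright plywood push stick, 0.10 kg, 12 thick (x), 175 tall. Stem 36 wide (y) to 85 high, then a head 64 wide with a round through hole, 26 diameter, along x, centred 125 above the foot (50 below the top). Both faces alike. Origin: centre of its foot, standing in the block's slot 12 above the bench. Grip the head's top across x.
- stick_eye (a point): Centre of the push stick's hole, 125 above its foot; axes as the push stick's, the hole runs along x.
- slot_block: Fixed dark wood block, 64 (x) by 90 (y) by 56 high, with a slot 15 (x) by 39 (y), floor 12 above the bench, 44 deep, holding the stick's stem. Origin: centre of its underside.
- peg_stand: Fixed wooden stand: foot 130 x 130 x 18, post 40 (x) by 50 (y), 210 high, front face at x=0; from it a dark steel peg, 10 diameter, sticks out 85 to the stand's -x, rising 10 over its length. Origin on the bench under the middle of the post's front face.
- peg_root (a point): On the peg's axis where it leaves the post, 190 above the bench; axes as the stand's (peg towards -x, z up).
- peg_tip (a point): On the peg's axis at its free end (x = -85 from the root), 200 above the bench.
- small_spanner: Small steel spanner, 104 long, 12 thick, already in the tray's small cutout; leave it there. Origin under the middle of its shank.
- glue_bottle: Loose white glue bottle, 56 diameter, 150 high, standing on the bench; leave it. Origin at the centre of its foot.
- screwdriver: Loose wooden-handled screwdriver lying on the bench; leave it.
- offcut: Loose plywood offcut, 70 by 120 by 18, flat on the bench; leave it. Origin: centre of its underside.
There are look-alikes about, which are no part of the job. What is shaped like the spanner but green or pink is not meant.

How it is judged:
By the outcome, as a careful person would: the job done as asked, in the order asked, and still so for the second after the job is handed in, with the robot touching nothing.
It also fails if it takes over 46 s, if anything falls off the work surface, if the arm or the gripper's body presses on something with over 40 N, if the wrist force passes 120 N, or if a joint passes its speed limit or range.

ROBOT

A 7-joint arm with a two-finger parallel gripper is mounted at the origin on the work surface. World frame = base frame: x ahead of the robot, y to its left, z up, the work surface at z = 0. Lengths are in m, angles in rad, forces in N, time in s.
With the tool pointing down it reaches from about 0.4 to 0.875 m from the base axis. Payload 19.3 kg.
Tool frame: the origin (TCP) lies at the very end of the fingers, on their centre line; the grasp point (between the pads) lies 19 mm behind it (bot.pinch_z is the distance from the TCP to the grasp point, in m); y points along the fingers, x is the direction in which the jaws open and shut, and the axes are right-handed (so a half turn about y gives the same grasp; the last joint's range is limited). The gripper opens to 85 mm and grips with 20 to 120 N. Pads are 22 mm wide; open, the fingers measure 114 mm over their backs; the gripper's body (76 mm by 85 mm) begins 54 mm behind the grasp point. The pads swing forward as they close: fully open they stand 13 mm farther back than shut.
Start: joints at [-1.366, 0.521, -0.036, 1.599, 0.021, 1.021, -0.113], TCP at [0.17, 0.602, 0.231] pointing down, gripper open.
Joint ranges: [-2.91, 2.91], [-0.3, 2.13], [-1.5, 1.42], [0.17, 2.43], [-1.26, 4.41], [0.16, 1.93], [-2.52, 2.52]. Speed limits (rad/s): [1.89, 1.89, 2.39, 2.39, 3.01, 3.01, 3.01].

INTERFACE

Orientations are given as [roll, pitch, yaw] about the fixed x, y, z axes, in that order (R = Rz(yaw) Ry(pitch) Rx(roll)).
In Python, from workcell import bot gives the robot as it stands. The module is installed in compiled form; this text tells all that it offers.
- The arm moves only by the tool arm_command, never from a script. Its argument "moves" is a list of rows, each an object of numbers: "rx", "ry", "rz": the turn, a rotation vector about the tool's x, y, z in rad; "x", "y", "z": the shift along the tool's x, y, z in cm; "gripper": the opening, from -1 (shut) to 1 (fully open). In form: [{"rx": .., "ry": .., "rz": .., "x": .., "y": .., "z": .., "gripper": ..}, ...]. A call has 1 to 5 rows; each row is the pose to reach, as a shift and turn from the pose commanded when the call began, along the tool's axes at that moment; what a row does not reach only later rows make up. A row lasts 1/12 s, in which the tool goes at most 41.7 mm and 7.16 degrees, less where a joint would pass 70% of its speed; a pose out of reach is approached as far as the arm can. A call with a gripper value outside its range is refused whole. The fingers move at their own pace and stop on an object; "squeeze" is the grip in N (left out, the last holds). Time passes only in rows, so rows that repeat a pose let the fingers close. It gives the time, the measured TCP pose, the force and the opening at its end, in the units of the state.
- bot.observe(): the state, without advancing time (a new reading comes with each control period).
- bot.grab_frame(name): name is "side" or "top" or "wrist"; returns (picture, depth): 400x640x3 uint8, red, green, blue; 400x640 float32, m along the optical axis (not along the pixel's ray), 0 where there is no reading.
- bot.camera_model(name): a dict with "vfov" (degrees; the focal length in pixels is half the picture's height over the tangent of half this angle, whatever the lens; pixels are square), "cx", "cy" (the principal point, pixels), "extrinsics" (4x4, takes a point from camera to world coordinates); the wrist camera has in their place "mount" (4x4, takes a point from camera to tool coordinates, whose origin is the TCP and whose axes are the tool frame's). Camera axes: x right, y down, z forward; pixel columns grow to the right and rows downward; lengths in m; the calibration is good to about 2 mm. A picture is of the moment at which its call begins: read the wrist's pose just before it. camera_model takes no time and is no camera call.
- bot.job_done(): hands the job in, once; it reports no verdict.
Trained networks look in the newest picture that a camera, given by its name, has taken for a name from the list of things; names that differ only in an ending like _2 or _b are one class to them, and where a whole thing is asked for, a point or a joint stands for the part that bears it (a point fixed in the world has none). Each returns a list of dicts, best first, with "p" (0 to 1); they miss things now and then, are a little off and sometimes report something else, mostly with a low value. They report only what shows in the picture. A call takes as long as a camera call. They do not tell look-alikes from the thing itself.
- bot.spot_in(name, camera): "box" ([left, top, right, bottom] in pixels, round what is visible of it).
- bot.masks_of(name, camera): "mask" (400x640 bool, what is visible of it) and "box" ([left, top, right, bottom] in pixels, round what is visible of it).
The state is a dict: "clock": time; "qpos": joint angles; "qd": joint speeds; "joint_efforts": joint torques, N m; "position": TCP position; "tool_rot": TCP orientation; "force": force on the tool from outside, world axes, zero at the start; "moment": the same for the moment, N m; "grip_width": finger opening in m.
Only numpy, scipy, OpenCV 4.12 (cv2) and the standard library are available. Lean on these libraries where they do the work, as an engineer would, in place of code of your own. Each camera call takes 0.05 s, during which the arm holds its last target.

## Working session

There is one attempt and no reset: what is moved stays moved. The work goes in short steps, Python scripts to look and compute and a tool call to move; the robot and the scene stay as the last step left them, time stands still between calls to the robot, and variables do not carry over. Pictures are saved under pics/ and viewed, and the job is handed in when it is done.

Besides the shell and the picture viewer there is one more tool, called after "Call:" as a command line: name --argument value ..., lists and objects as JSON in quotes. arm_command: Moves the arm, as the interface text tells. Its arguments: {"type":"object","properties":{"moves":{"type":"array"},"squeeze":{"type":"number"}},"required":["moves"]}

```bash
mkdir -p pics; ls
cat > h.py <<'E'
import numpy as np, cv2
from workcell import bot
from scipy.spatial.transform import Rotation as R
def K(m):
    return 200/np.tan(np.radians(m['vfov'])/2)
def ext(name,st=None):
    m=bot.camera_model(name)
    if name!='wrist': return np.array(m['extrinsics'])
    T=np.eye(4);T[:3,:3]=R.from_euler('xyz',st['tool_rot']).as_matrix();T[:3,3]=st['position']
    return T@np.array(m['mount'])
def cloud(name,depth,E):
    m=bot.camera_model(name);f=K(m)
    v,u=np.mgrid[0:400,0:640]
    P=np.stack([(u-m['cx'])/f*depth,(v-m['cy'])/f*depth,depth],-1)
    W=P@E[:3,:3].T+E[:3,3]
    W[depth<=0]=np.nan
    return W
def grab(name,save=None):
    st=bot.observe()
    p,d=bot.grab_frame(name)
    E=ext(name,st)
    if save: cv2.imwrite('pics/%s.png'%save,p[:,:,::-1])
    return p,d,cloud(name,d,E),E,st
E
python3 - <<'E'
from h import *
print(bot.observe())
for n in ('top','side'):
    p,d,W,E,st=grab(n,n+'1'); np.savez('%s1.npz'%n,p=p,W=W,d=d)
    print(n,{k:v for k,v in bot.camera_model(n).items()})
    for k in ['spanner','tray','push_stick','peg_stand','slot_block']:
        for r in bot.masks_of(k,n)[:4]:
            c=W[r['mask']]; print(k,round(r['p'],2),np.round(r['box']),np.round(np.nanmedian(c,0),3),np.round(np.nanmax(c[:,2]),3))
print(bot.observe()['clock'])
E
```

```text
pics
{'clock': 0.0, 'qpos': array([-1.36618566,  0.52202475, -0.03633956,  1.5999597 ,  0.02119146,
        1.021092  , -0.11281065]), 'qd': array([-3.75456889e-04,  1.11655425e-03,  1.20596739e-04, -2.36239141e-03,
        6.60999411e-04, -2.79902166e-05,  1.43378104e-03]), 'joint_efforts': array([-1.16666477e-03, -9.27116346e+01,  1.97913520e+00, -3.69923508e+01,
        1.77077658e-02,  8.31539801e-03,  2.91839137e-05]), 'position': array([0.16954226, 0.60123947, 0.2307362 ]), 'tool_rot': array([-1.57086002e+00,  1.09738098e-03,  1.29597021e+00]), 'force': array([ 0.45664545, -0.45330646,  0.74537831]), 'moment': array([-0.00544197,  0.02332567, -0.02275237]), 'grip_width': 0.08522309299194678}
top {'vfov': 48.572016545188376, 'cx': 311.3922963862153, 'cy': 198.92010905002255, 'extrinsics': array([[-0.00254176, -0.99517386,  0.09809453,  0.34869378],
       [-0.99994234,  0.00355283,  0.01013377,  0.05796518],
       [-0.01043338, -0.09806312, -0.9951255 ,  1.52059999],
       [ 0.        ,  0.        ,  0.        ,  1.        ]])}
spanner 0.7 [294. 227. 334. 268.] [0.351 0.061 0.
[... 708 characters left out ...]
7268 , -0.89867309],
       [-0.01001442, -0.83813887, -0.54536497,  0.81884766],
       [ 0.        ,  0.        ,  0.        ,  1.        ]])}
spanner 0.85 [236. 245. 302. 269.] [0.339 0.064 0.01 ] 0.016
spanner 0.73 [214. 209. 241. 241.] [0.245 0.266 0.01 ] 0.016
spanner 0.6 [304. 224. 336. 266.] [0.48  0.046 0.011] 0.016
spanner 0.51 [311. 164. 355. 178.] [0.642 0.443 0.009] 0.017
tray 0.56 [331. 282. 414. 367.] [ 0.49  -0.248  0.013] 0.02
tray 0.17 [280. 139. 291. 183.] [0.46  0.353 0.14 ] 0.188
push_stick 0.49 [280. 141. 293. 185.] [0.461 0.358 0.133] 0.188
peg_stand 0.65 [339. 142. 393. 220.] [0.668 0.208 0.049] 0.211
slot_block 0.88 [279. 173. 299. 205.] [0.457 0.342 0.042] 0.058
0.6
```

Run:
```python
import cv2
a=cv2.imread('pics/top1.png')[90:310,180:480]; cv2.imwrite('pics/top1z.png',cv2.resize(a,None,fx=2.6,fy=2.6,interpolation=cv2.INTER_CUBIC))
a=cv2.imread('pics/side1.png')[120:380,190:480]; cv2.imwrite('pics/side1z.png',cv2.resize(a,None,fx=2.3,fy=2.3,interpolation=cv2.INTER_CUBIC))
```

```text
(no output)
```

View pics/top1z.png

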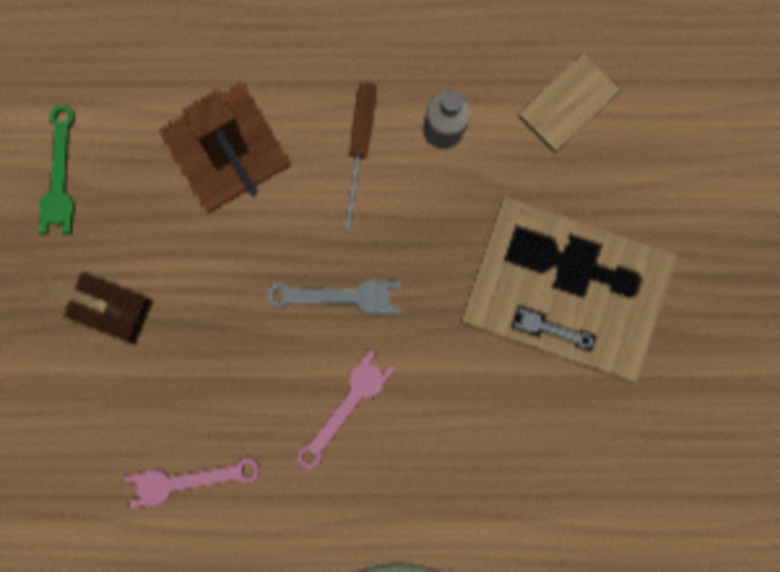

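View pics/side1z.png

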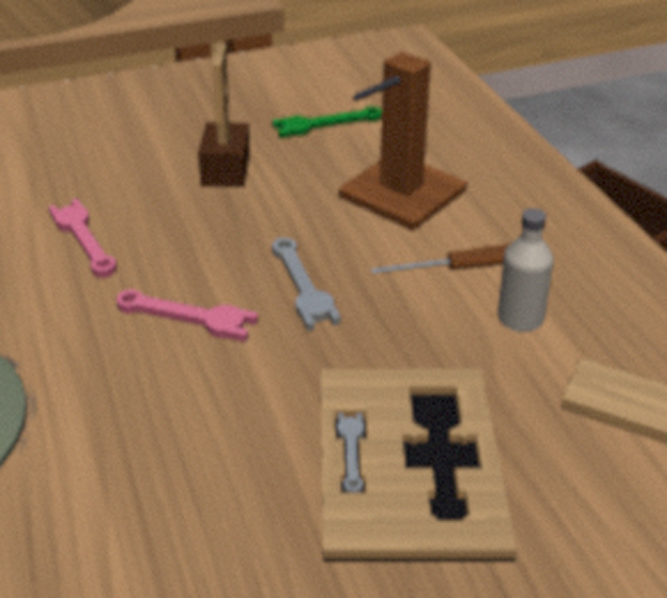

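```bash
cat > coarse.py <<'E'
from h import *
z=np.load('top1.npz');p,W=z['p'].astype(int),z['W']
zs=W[:,:,2]
# gray spanner: box in full coords
hsv=cv2.cvtColor(z['p'],cv2.COLOR_RGB2HSV)
m=np.zeros((400,640),bool);m[192:215,280:340]=1
m&=(hsv[:,:,1]<60)&(hsv[:,:,2]>80)
P=W[m];P=P[np.isfinite(P[:,0])]
print(m.sum(),np.median(P,0)); r=cv2.minAreaRect(P[:,:2].astype(np.float32)*1000);print(r)
# tray
m=np.zeros((400,640),bool);m[160:242,352:446]=1
m&=np.abs(zs-.013)<.012
sel=W[m&(zs>.008)]
r=cv2.minAreaRect(sel[:,:2].astype(np.float32)*1000);print('tray',r,np.median(sel[:,2]))
m=np.zeros((400,640),bool);m[160:242,352:446]=1
dk=m&(p.sum(2)<75)
n,l,s,c=cv2.connectedComponentsWithStats(dk.astype(np.uint8))
i=1+np.argmax(s[1:,4]);d=W[l==i];print('cutout',s[i],np.nanmedian(d,0),cv2.minAreaRect(d[np.isfinite(d[:,0])][:,:2].astype(np.float32)*1000))
for nm,b in (('stick',(190,220,198,232)),('block',(192,228,198,245)),('stand',(118,175,238,296))):
    for lo,hi in ((.01,.03),(.045,.07),(.17,.2),(.185,.205),(.2,.225)):
        m=np.zeros((400,640),bool);m[b[0]:b[1],b[2]:b[3]]=1
        m&=(zs>lo)&(zs<hi)
        if m.sum()>6:
            P=W[m];print(nm,lo,hi,m.sum(),np.round(P.mean(0),4),cv2.minAreaRect(P[:,:2].astype(np.float32)*1000))
# peg: dark bluish pixels
m=np.zeros((400,640),bool);m[135:168,258:282]=1
dk=m&(p.sum(2)<150)&(zs>.17)
for v,u in np.argwhere(dk)[::3]: print(u,v,np.round(W[v,u],3),p[v,u])
E
python3 coarse.py
```

```text
389 [0.48049182 0.06104602 0.01364289]
((481.7735595703125, 85.04985809326172), (171.25718688964844, 44.818878173828125), 89.83403778076172)
tray ((491.17486572265625, -217.21926879882812), (274.9823913574219, 299.7135009765625), 1.6746429204940796) 0.01600947943311737
cutout [375 178  51  26 568] [ 0.52749334 -0.22715759  0.00525553] ((522.81591796875, -232.87530517578125), (174.24098205566406, 69.31893920898438), 72.50081634521484)
stick 0.045 0.07 405 [0.4659 0.3777 0.0566] ((467.0401306152344, 376.8887939453125), (91.28516387939453, 63.52484130859375), 68.20977783203125)
stick 0.17 0.2 88 [0.4664 0.3759 0.1874] ((466.5743103027344, 376.7726135253906), (65.37220764160156, 11.804947853088379), 68.14773559570312)
stick 0.185 0.205 69 [0.4674 0.3775 0.1886] ((466.90289306640625, 376.5907287597656), (65.15582275390625, 11.671625137329102), 68.89104461669922)
block 0.01 0.03 25 [0.4543 0.3479 0.0177] ((473.7691650390625, 392.0432434082031), (126.0244369506836, 59.01829147338867), 67.19580078125)
block 0.045 0.07 443 [0.4659 0.374  0.0564] ((467.0401306152344, 376.8887939453125), (91.28
[... 2115 characters left out ...]
67 149 [0.632 0.206 0.199] [33 29 31]
270 149 [0.631 0.196 0.201] [33 32 32]
270 150 [0.628 0.196 0.2  ] [39 40 44]
270 151 [0.625 0.197 0.199] [42 42 48]
270 152 [0.622 0.196 0.203] [36 34 40]
270 153 [0.618 0.196 0.205] [42 40 42]
270 154 [0.617 0.197 0.195] [50 41 39]
273 154 [0.614 0.187 0.208] [54 44 40]
273 155 [0.613 0.187 0.2  ] [41 38 40]
273 156 [0.609 0.187 0.204] [39 39 42]
273 157 [0.606 0.187 0.204] [36 35 40]
273 158 [0.603 0.187 0.204] [41 39 43]
273 159 [0.601 0.187 0.198] [49 38 33]
276 159 [0.6   0.178 0.203] [55 44 38]
276 160 [0.597 0.178 0.203] [48 43 44]
276 161 [0.593 0.178 0.206] [40 39 42]
276 162 [0.591 0.178 0.205] [34 36 40]
277 163 [0.587 0.174 0.206] [43 43 47]
```

```bash
cat > go.py <<'E'
import sys
from h import *
# usage: go.py x y z yawdeg : shift (cm) and ry from present measured pose
s=bot.observe();x,y,z,yw=map(float,sys.argv[1:5])
M=R.from_euler('xyz',s['tool_rot']).as_matrix()
T=R.from_euler('xyz',[-np.pi/2,0,np.radians(yw)]).as_matrix()
d=M.T@(np.array([x,y,z])-s['position'])*100
rv=R.from_matrix(M.T@T).as_rotvec()
print('t',s['clock'],'pos',np.round(s['position'],4),'rot',np.round(np.degrees(s['tool_rot']),2),'q',np.round(s['qpos'],2),'F',np.round(s['force'],1),'w',round(s['grip_width'],4))
print('shift cm',np.round(d,2),'rot',np.round(rv,3),'|d|',round(np.linalg.norm(d),1))
E
python3 go.py .481 .088 .17 0
```

```text
t 0.6 pos [0.1696 0.6015 0.2313] rot [-9.000e+01  1.000e-02  7.425e+01] q [-1.37  0.52 -0.04  1.6   0.02  1.02 -0.11] F [-0.6  0.6 -0.1] w 0.0851
shift cm [-40.97   6.13 -43.91] rot [ 0.     1.296 -0.   ] |d| 60.4
```

Call:
arm_command --moves '[{"x": -2.6,"z": -2.8,"y": 0.3,"ry": 0.085},{"x": -5.2,"z": -5.6,"y": 0.6,"ry": 0.17},{"x": -7.8,"z": -8.4,"y": 0.9,"ry": 0.26},{"x": -10.4,"z": -11.2,"y": 1.2,"ry": 0.345},{"x": -13.0,"z": -14.0,"y": 1.5,"ry": 0.43}]'

```text
invalid input at $.moves[0]: expected keys rx, ry, rz, x, y, z, gripper
```

```bash
python3 go.py .481 .088 .17 0
```

```text
t 0.6 pos [0.1696 0.6015 0.2313] rot [-9.000e+01  1.000e-02  7.425e+01] q [-1.37  0.52 -0.04  1.6   0.02  1.02 -0.11] F [-0.6  0.6 -0.1] w 0.0851
shift cm [-40.97   6.13 -43.91] rot [ 0.     1.296 -0.   ] |d| 60.4
```

Call:
arm_command --moves '[{"rx": 0,"ry": 0.085,"rz": 0,"x": -2.6,"y": 0.3,"z": -2.8,"gripper": 0.1},{"rx": 0,"ry": 0.17,"rz": 0,"x": -5.2,"y": 0.6,"z": -5.6,"gripper": 0.1},{"rx": 0,"ry": 0.26,"rz": 0,"x": -7.8,"y": 0.9,"z": -8.4,"gripper": 0.1},{"rx": 0,"ry": 0.345,"rz": 0,"x": -10.4,"y": 1.2,"z": -11.2,"gripper": 0.1},{"rx": 0,"ry": 0.43,"rz": 0,"x": -13.0,"y": 1.5,"z": -14.0,"gripper": 0.1}]'

```text
clock: 1.02
position: [0.2697, 0.4368, 0.2163]
tool_rot: [-1.571, -0.0, 0.862]
force: [1.1, 0.5, 0.2]
grip_width: 0.0467
```

```bash
python3 go.py .481 .088 .17 0
```

```text
t 1.0167 pos [0.2697 0.4368 0.2163] rot [-8.999e+01 -2.000e-02  4.938e+01] q [-1.2   0.36  0.09  1.91 -0.04  0.87 -0.23] F [1.1 0.5 0.2] w 0.0467
shift cm [-12.72   4.62 -38.75] rot [-0.     0.862  0.   ] |d| 41.0
```

Call:
arm_command --moves '[{"rx": 0,"ry": 0.086,"rz": 0,"x": -1.27,"y": 0.46,"z": -3.87,"gripper": 0.1},{"rx": 0,"ry": 0.172,"rz": 0,"x": -2.54,"y": 0.92,"z": -7.75,"gripper": 0.1},{"rx": 0,"ry": 0.26,"rz": 0,"x": -3.8,"y": 1.4,"z": -11.6,"gripper": 0.1},{"rx": 0,"ry": 0.345,"rz": 0,"x": -5.1,"y": 1.85,"z": -15.5,"gripper": 0.1},{"rx": 0,"ry": 0.43,"rz": 0,"x": -6.36,"y": 2.3,"z": -19.4,"gripper": 0.1}]'

```text
clock: 1.43
position: [0.3763, 0.2626, 0.1934]
tool_rot: [-1.57, -0.001, 0.432]
force: [0.5, 1.3, 0.7]
grip_width: 0.047
```

```bash
python3 go.py .481 .088 .17 0
```

```text
t 1.4333 pos [0.3763 0.2626 0.1934] rot [-8.998e+01 -4.000e-02  2.476e+01] q [-0.94  0.32  0.24  2.07 -0.11  0.76 -0.19] F [0.5 1.3 0.7] w 0.047
shift cm [  2.2    2.34 -20.24] rot [-0.     0.432  0.001] |d| 20.5
```

Call:
arm_command --moves '[{"rx": 0,"ry": 0.086,"rz": 0,"x": 0.44,"y": 0.46,"z": -4.0,"gripper": 0.1},{"rx": 0,"ry": 0.172,"rz": 0,"x": 0.88,"y": 0.92,"z": -8.1,"gripper": 0.1},{"rx": 0,"ry": 0.26,"rz": 0,"x": 1.32,"y": 1.4,"z": -12.1,"gripper": 0.1},{"rx": 0,"ry": 0.345,"rz": 0,"x": 1.76,"y": 1.85,"z": -16.2,"gripper": 0.1},{"rx": 0,"ry": 0.432,"rz": 0,"x": 2.2,"y": 2.34,"z": -20.24,"gripper": 0.1}]'

```text
clock: 1.85
position: [0.4819, 0.0883, 0.17]
tool_rot: [-1.57, -0.001, 0.0]
force: [1.1, 1.3, 0.7]
grip_width: 0.0467
```

```bash
cat > wsp.py <<'E'
import sys
from h import *
tag=sys.argv[1]
p,d,W,E,st=grab('wrist',tag)
np.savez(tag+'.npz',p=p,W=W,d=d,E=E)
print(st['clock'],st['position'],np.degrees(st['tool_rot']),np.round(st['qpos'],3))
E
python3 wsp.py w1; python3 go.py .481 .088 .17 0
```

```text
1.85 [0.48191256 0.08827369 0.1699985 ] [-8.99806624e+01 -4.09548752e-02  5.61617228e-03] [-0.592  0.42   0.378  2.025 -0.226  0.735 -0.076]
t 1.9 pos [0.485  0.0811 0.1696] rot [-90.16  -0.14  -0.8 ] q [-0.58  0.42  0.38  2.02 -0.23  0.73 -0.07] F [ -2.4 -12.   -1.6] w 0.047
shift cm [-0.41 -0.04  0.68] rot [ 0.003 -0.014  0.002] |d| 0.8
```

View pics/w1.png

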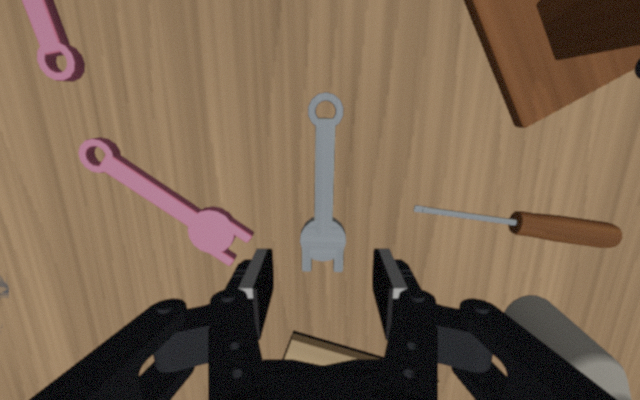

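```bash
cat > fitsp.py <<'E'
import sys
from h import *
# fit spanner model to gray mask points (z ~0.014): usage fitsp.py tag x y yawdeg ztop
from scipy.optimize import minimize
def model(grow=0):
    # raster signed mask, 0.5mm grid, x -110..110, y -60..60
    S=2; im=np.zeros((120*S,220*S),np.uint8)
    f=lambda x,y:(int(round((x+110)*S)),int(round((y+60)*S)))
    cv2.rectangle(im,f(-68,-9),f(55,9),255,-1)
    cv2.circle(im,f(55,0),23*S,255,-1)
    return im,S
def fit(P,x0):
    # P Nx2 mm points of the mask outline; use distances of: shank axis + ring + disc via outer silhouette without prongs
    im,S=model();f=lambda x,y:(int(round((x+110)*S)),int(round((y+60)*S)))
    cv2.circle(im,f(-68,0),16*S,255,-1)
    cv2.rectangle(im,f(55,-23),f(90,23),255,-1)  # convex incl. prongs
    sd=cv2.distanceTransform(255-im,cv2.DIST_L2,5)/S-cv2.distanceTransform(im,cv2.DIST_L2,5)/S
    def cost(q):
        c,s=np.cos(q[2]),np.sin(q[2]);D=P-q[:2]
        X=D[:,0]*c+D[:,1]*s;Y=-D[:,0]*s+D[:,1]*c
        v=cv2.remap(sd.astype(np.float32),((X+110)*S).astype(np.float32)[None],((Y+60)*S).astype(np.float32)[None],cv2.INTER_LINEAR,borderMode=cv2.BORDER_REPLICATE)[0]
        return np.mean(np.minimum(np.abs(v),6)**1.2) if True else 0
    best=None
    for dx in (-6,0,6):
      for dy in (-6,0,6):
        r=minimize(cost,[x0[0]+dx,x0[1]+dy,x0[2]],method='Nelder-Mead',options=dict(initial_simplex=np.array([[x0[0]+dx,x0[1]+dy,x0[2]],[x0[0]+dx+4,x0[1]+dy,x0[2]],[x0[0]+dx,x0[1]+dy+4,x0[2]],[x0[0]+dx,x0[1]+dy,x0[2]+.08]]),xatol=.01,fatol=1e-5))
        if best is None or r.fun<best.fun: best=r
    return best
if __name__=='__main__':
    tag=sys.argv[1];z=np.load(tag+'.npz');p,d,E=z['p'],z['d'],z['E']
    x,y,yw,zt=map(float,sys.argv[2:6])
    hsv=cv2.cvtColor(p,cv2.COLOR_RGB2HSV)
    W=z['W'];near=np.hypot(W[:,:,0]-x,W[:,:,1]-y)<.11
    m=(hsv[:,:,1]<70)&(hsv[:,:,2]>70)&near&(np.abs(W[:,:,2]-zt)<.012)
    n,l,s,c=cv2.connectedComponentsWithStats(m.astype(np.uint8))
    i=1+np.argmax(s[1:,4]);m=l==i;print('comp',s[i],'z',np.median(W[m][:,2]))
    cn=max(cv2.findContours(m.astype(np.uint8),cv2.RETR_EXTERNAL,cv2.CHAIN_APPROX_NONE)[0],key=len)[:,0]
    mm=bot.camera_model('wrist');f=K(mm)
    ray=np.c_[(cn[:,0]-mm['cx'])/f,(cn[:,1]-mm['cy'])/f,np.ones(len(cn))]@E[:3,:3].T
    P=E[:3,3]+ray*((zt-E[2,3])/ray[:,2])[:,None]
    # drop prong-gap points handled by truncation
    b=fit(P[:,:2]*1000,[x*1000,y*1000,np.radians(yw)])
    print('spanner origin mm',np.round(b.x[:2],1),'yaw',round(np.degrees(b.x[2]),2),'cost',round(b.fun,3))
E
python3 fitsp.py w1 .481 .088 -90 .014
```

```text
comp [ 300   92   46  180 4435] z 0.014427750327069111
spanner origin mm [483.4  88.6] yaw -90.99 cost 2.051
```

```bash
python3 go.py .4834 .0886 .004 -1
```

```text
t 1.9 pos [0.485  0.0811 0.1696] rot [-90.16  -0.14  -0.8 ] q [-0.58  0.42  0.38  2.02 -0.23  0.73 -0.07] F [ -2.4 -12.   -1.6] w 0.047
shift cm [-0.21 16.56  0.79] rot [0.003 0.003 0.002] |d| 16.6
```

Call:
arm_command --moves '[{"rx": 0,"ry": 0.017,"rz": 0,"x": 0.22,"y": 4.0,"z": 0.05,"gripper": 0.1},{"rx": 0,"ry": 0.017,"rz": 0,"x": 0.22,"y": 8.1,"z": 0.05,"gripper": 0.1},{"rx": 0,"ry": 0.017,"rz": 0,"x": 0.22,"y": 12.0,"z": 0.05,"gripper": 0.1},{"rx": 0,"ry": 0.017,"rz": 0,"x": 0.22,"y": 14.5,"z": 0.05,"gripper": 0.1},{"rx": 0,"ry": 0.017,"rz": 0,"x": 0.22,"y": 15.5,"z": 0.05,"gripper": 0.1}]'

```text
clock: 2.32
position: [0.4817, 0.0902, 0.0118]
tool_rot: [-1.572, 0.004, -0.013]
force: [-1.0, -0.7, -0.9]
grip_width: 0.0467
```

```bash
python3 go.py .4834 .0886 .004 -1
```

```text
t 2.3167 pos [0.4817 0.0902 0.0118] rot [-90.07   0.22  -0.75] q [-0.47  0.7   0.21  2.09 -0.37  0.39  0.03] F [-1.  -0.7 -0.9] w 0.0467
shift cm [ 0.18  0.78 -0.16] rot [ 0.001  0.004 -0.004] |d| 0.8
```

Call:
arm_command --moves '[{"rx": 0,"ry": 0,"rz": 0,"x": 0,"y": 1.1,"z": 0,"gripper": 0.1},{"rx": 0,"ry": 0,"rz": 0,"x": 0,"y": 1.1,"z": 0,"gripper": -0.3},{"rx": 0,"ry": 0,"rz": 0,"x": 0,"y": 1.1,"z": 0,"gripper": -0.8},{"rx": 0,"ry": 0,"rz": 0,"x": 0,"y": 1.1,"z": 0,"gripper": -1},{"rx": 0,"ry": 0,"rz": 0,"x": 0,"y": 1.1,"z": 0,"gripper": -1}]' --squeeze 60

```text
clock: 2.73
position: [0.484, 0.0908, 0.0053]
tool_rot: [-1.57, -0.002, -0.013]
force: [0.2, -0.9, 6.1]
grip_width: 0.0155
```

```bash
python3 go.py .4834 .0886 .004 -1
```

```text
t 2.7333 pos [0.484  0.0908 0.0053] rot [-89.97  -0.11  -0.74] q [-0.46  0.71  0.2   2.09 -0.38  0.37  0.04] F [ 0.2 -0.9  6.1] w 0.0155
shift cm [-0.06  0.13 -0.22] rot [-0.001  0.004  0.002] |d| 0.3
```

Call:
arm_command --moves '[{"rx": 0,"ry": 0,"rz": 0,"x": 0,"y": -2.0,"z": 0,"gripper": -1},{"rx": 0,"ry": 0.12,"rz": 0,"x": 0,"y": -5.0,"z": 0,"gripper": -1},{"rx": 0,"ry": 0.24,"rz": 0,"x": 0,"y": -8.0,"z": -1,"gripper": -1},{"rx": 0,"ry": 0.36,"rz": 0,"x": 0,"y": -10.5,"z": -2,"gripper": -1},{"rx": 0,"ry": 0.48,"rz": 0,"x": 0,"y": -12,"z": -3,"gripper": -1}]'

```text
clock: 3.15
position: [0.4836, 0.0608, 0.1273]
tool_rot: [-1.567, -0.002, -0.499]
force: [1.0, 0.7, -1.8]
grip_width: 0.0161
```

```bash
python3 go.py .50 .04 .12 -90
```

```text
t 3.15 pos [0.4836 0.0608 0.1273] rot [-89.79  -0.11 -28.57] q [-0.62  0.52  0.5   2.07 -0.41  0.65 -0.34] F [ 1.   0.7 -1.8] w 0.0161
shift cm [ 2.43  0.73 -1.04] rot [-0.004  1.072 -0.   ] |d| 2.7
```

Call:
arm_command --moves '[{"rx": 0,"ry": 0.12,"rz": 0,"x": 0,"y": 0,"z": -0.3,"gripper": -1},{"rx": 0,"ry": 0.24,"rz": 0,"x": 0.5,"y": 0,"z": -0.6,"gripper": -1},{"rx": 0,"ry": 0.36,"rz": 0,"x": 1,"y": 0,"z": -1,"gripper": -1},{"rx": 0,"ry": 0.48,"rz": 0,"x": 1.5,"y": 0,"z": -1,"gripper": -1},{"rx": 0,"ry": 0.6,"rz": 0,"x": 2,"y": 0,"z": -1,"gripper": -1}]'

```text
clock: 3.57
position: [0.4961, 0.0425, 0.125]
tool_rot: [-1.569, 0.0, -1.099]
force: [1.3, 0.2, -3.3]
grip_width: 0.0162
```

```bash
python3 go.py .50 .04 .12 -90
```

```text
t 3.5667 pos [0.4961 0.0425 0.125 ] rot [-8.989e+01  3.000e-02 -6.295e+01] q [-0.68  0.58  0.66  2.05 -0.56  0.69 -0.76] F [ 1.3  0.2 -3.3] w 0.0162
shift cm [0.4  0.5  0.23] rot [-0.002  0.472 -0.001] |d| 0.7
```

```bash
python3 go.py .50 -.03 .12 -97
```

```text
t 3.5667 pos [0.4961 0.0425 0.125 ] rot [-8.989e+01  3.000e-02 -6.295e+01] q [-0.68  0.58  0.66  2.05 -0.56  0.69 -0.76] F [ 1.3  0.2 -3.3] w 0.0162
shift cm [ 6.64  0.49 -2.95] rot [-0.002  0.594 -0.001] |d| 7.3
```

Call:
arm_command --moves '[{"rx": 0,"ry": 0.12,"rz": 0,"x": 1.3,"y": 0,"z": -0.6,"gripper": -1},{"rx": 0,"ry": 0.24,"rz": 0,"x": 2.6,"y": 0,"z": -1.2,"gripper": -1},{"rx": 0,"ry": 0.36,"rz": 0,"x": 4,"y": 0,"z": -1.8,"gripper": -1},{"rx": 0,"ry": 0.48,"rz": 0,"x": 5.3,"y": 0,"z": -2.4,"gripper": -1},{"rx": 0,"ry": 0.6,"rz": 0,"x": 6.6,"y": 0,"z": -3,"gripper": -1}]'

```text
clock: 3.98
position: [0.4997, -0.0302, 0.1249]
tool_rot: [-1.569, 0.001, -1.698]
force: [1.1, 0.3, -3.3]
grip_width: 0.0161
```

```bash
python3 go.py .51 -.10 .12 -131
```

```text
t 3.9833 pos [ 0.4997 -0.0302  0.1249] rot [-8.992e+01  8.000e-02 -9.731e+01] q [-0.63  0.64  0.81  2.05 -0.7   0.75 -1.08] F [ 1.1  0.3 -3.3] w 0.0161
shift cm [6.79 0.48 1.91] rot [-0.001  0.588 -0.002] |d| 7.1
```

Call:
arm_command --moves '[{"rx": 0,"ry": 0.12,"rz": 0,"x": 1.4,"y": 0,"z": 0.4,"gripper": -1},{"rx": 0,"ry": 0.24,"rz": 0,"x": 2.7,"y": 0,"z": 0.8,"gripper": -1},{"rx": 0,"ry": 0.36,"rz": 0,"x": 4.1,"y": 0,"z": 1.1,"gripper": -1},{"rx": 0,"ry": 0.48,"rz": 0,"x": 5.4,"y": 0,"z": 1.5,"gripper": -1},{"rx": 0,"ry": 0.6,"rz": 0,"x": 6.8,"y": 0,"z": 1.9,"gripper": -1}]'

```text
clock: 4.4
position: [0.5104, -0.0998, 0.1248]
tool_rot: [-1.571, 0.002, -2.298]
force: [0.2, 0.8, -1.8]
grip_width: 0.0161
```

```bash
python3 go.py .515 -.17 .12 -165
```

```text
t 4.4 pos [ 0.5104 -0.0998  0.1248] rot [-8.9980e+01  1.2000e-01 -1.3168e+02] q [-0.56  0.74  0.95  2.   -0.83  0.84 -1.43] F [ 0.2  0.8 -1.8] w 0.0161
shift cm [4.94 0.47 5.01] rot [ 0.     0.582 -0.002] |d| 7.0
```

Call:
arm_command --moves '[{"rx": 0,"ry": 0.12,"rz": 0,"x": 1.0,"y": 0,"z": 1.0,"gripper": -1},{"rx": 0,"ry": 0.24,"rz": 0,"x": 2.0,"y": 0,"z": 2.0,"gripper": -1},{"rx": 0,"ry": 0.36,"rz": 0,"x": 3.0,"y": 0,"z": 3.0,"gripper": -1},{"rx": 0,"ry": 0.48,"rz": 0,"x": 4.0,"y": 0,"z": 4.0,"gripper": -1},{"rx": 0,"ry": 0.58,"rz": 0,"x": 4.9,"y": 0,"z": 5.0,"gripper": -1}]'

```text
clock: 4.82
position: [0.5155, -0.1698, 0.1248]
tool_rot: [-1.571, 0.002, -2.879]
force: [-0.2, 0.4, -2.6]
grip_width: 0.0161
```

```bash
python3 go.py .522 -.2357 .12 -197.5
```

```text
t 4.8167 pos [ 0.5155 -0.1698  0.1248] rot [-9.0040e+01  1.0000e-01 -1.6494e+02] q [-0.46  0.85  1.07  1.94 -0.94  0.95 -1.8 ] F [-0.2  0.4 -2.6] w 0.0161
shift cm [1.08 0.47 6.53] rot [ 0.001  0.568 -0.001] |d| 6.6
```

```bash
python3 wsp.py w2
```

```text
4.8167 [ 0.51547845 -0.16983998  0.12476709] [-9.00361147e+01  9.63843257e-02 -1.64941307e+02] [-0.463  0.846  1.067  1.945 -0.936  0.954 -1.8  ]
```

View pics/w2.png

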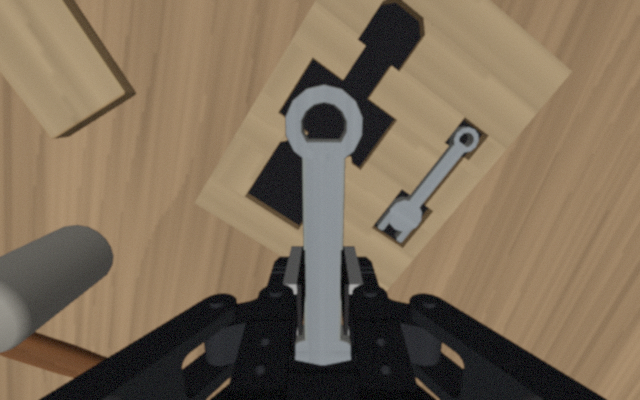

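```bash
cat > fitcut.py <<'E'
import sys
from h import *
from scipy.optimize import minimize
def cutsd(clear=2.5,S=4):
    im=np.zeros((120*S,220*S),np.uint8)
    f=lambda x,y:(int(round((x+110)*S)),int(round((y+60)*S)))
    c=clear
    cv2.rectangle(im,f(-68,-9-c),f(55,9+c),255,-1)
    cv2.circle(im,f(55,0),int((23+c)*S),255,-1)
    cv2.circle(im,f(-68,0),int((16+c)*S),255,-1)
    cv2.rectangle(im,f(-23,-38),f(23,38),255,-1)
    cv2.rectangle(im,f(55,-23-c),f(92.5,23+c),255,-1)
    return (cv2.distanceTransform(im,cv2.DIST_L2,5)-cv2.distanceTransform(255-im,cv2.DIST_L2,5))/S,S
SD,S=cutsd()
def look(P,q):
    c,s=np.cos(q[2]),np.sin(q[2]);D=P-q[:2]
    X=D[:,0]*c+D[:,1]*s;Y=-D[:,0]*s+D[:,1]*c
    v=cv2.remap(SD.astype(np.float32),((X+110)*S).astype(np.float32)[None],((Y+60)*S).astype(np.float32)[None],cv2.INTER_LINEAR,borderMode=cv2.BORDER_REPLICATE)[0]
    return v,X
def fitcut(tag,x0,excl,cam='wrist',xmax=38):
    z=np.load(tag+'.npz');p=z['p'].astype(int);W=z['W'];E=z['E']
    mm=bot.camera_model(cam);f=K(mm)
    v,u=np.mgrid[0:400,0:640]
    ray=np.stack([(u-mm['cx'])/f,(v-mm['cy'])/f,np.ones(u.shape)],-1)@E[:3,:3].T
    def plane(h): return (E[:3,3]+ray*((h-E[2,3])/ray[...,2])[...,None])[...,:2]*1000
    A,B=plane(.005),plane(.016)
    use=(np.hypot(A[...,0]-x0[0],A[...,1]-x0[1])<110)&~excl
    dark=(p.sum(2)<110)
    A,B,t=A[use],B[use],dark[use].astype(float)
    def cost(q):
        a,X=look(A,q);b,_=look(B,q)
        g=1/(1+np.exp(-np.minimum(a,b)/0.5))
        w=(X<xmax)&(np.minimum(a,b)>-8)
        return np.sum(w*(g-t)**2)/np.sum(w)
    best=None
    for dx in (-5,0,5):
      for dy in (-5,0,5):
        s0=np.array([x0[0]+dx,x0[1]+dy,x0[2]])
        r=minimize(cost,s0,method='Nelder-Mead',options=dict(initial_simplex=np.array([s0,s0+[4,0,0],s0+[0,4,0],s0+[0,0,.05]]),xatol=.005,fatol=1e-7,maxiter=300))
        if best is None or r.fun<best.fun: best=r
    return best
if __name__=='__main__':
    tag=sys.argv[1]
    ex=np.zeros((400,640),bool)
    if len(sys.argv)>2:
        for a in sys.argv[2:]:
            l,t,r,b=map(int,a.split(','));ex[t:b,l:r]=1
    b=fitcut(tag,[522,-235.7,np.radians(72.5)],ex)
    print(np.round(b.x[:2],2),round(np.degrees(b.x[2]),2),b.fun)
E
python3 fitcut.py w2 278,80,370,400
python3 - <<'E'
from h import *
z=np.load('w2.npz');W=z['W'];p=z['p']
print('spanner z',[np.round(W[v,u],4) for v,u in ((95,324),(150,322),(200,322),(250,322))])
print('tray',np.round(W[120:125,520],4)[0], 'floor',np.round(W[30,395],4))
# shank edges in tool frame
hsv=cv2.cvtColor(p,cv2.COLOR_RGB2HSV)
m=(z['d']<0.30)&(z['d']>0)&(W[:,:,2]>.11)
M=np.array(bot.camera_model('wrist')['mount'])
E=z['E'];T=E@np.linalg.inv(M)
for v in (160,180,200,220,240):
    us=np.where(m[v,280:380])[0]+280
    C=[]
    for u in (us.min(),us.max()):
        Q=np.linalg.inv(T)@np.r_[W[v,u],1];C.append(Q[:3])
    print(v,us.min(),us.max(),np.round(C,4).tolist())
n=m.copy();n[:, :280]=0;n[:,370:]=0;n[140:]=0
us=np.argwhere(n);u0=us[:,1];Q=(np.linalg.inv(T)@np.c_[W[n],np.ones(n.sum())].T)[:3].T
print('ring tool frame bounds x',Q[:,0].min(),Q[:,0].max(),'z',Q[:,2].min(),Q[:,2].max(),'y',np.median(Q[:,1]))
E
```

```text
spanner z [array([ 0.5355, -0.2444,  0.1344]), array([ 0.5307, -0.2238,  0.1343]), array([ 0.5252, -0.2032,  0.1337]), array([ 0.5192, -0.1809,  0.1341])]
tray [ 0.3906 -0.2679  0.0171] floor [ 0.4979 -0.3038  0.0054]
160 302 344 [[-0.009, -0.0079, 0.0517], [0.0083, -0.0084, 0.0517]]
180 302 344 [[-0.0092, -0.0077, 0.0432], [0.0085, -0.0086, 0.0433]]
200 303 343 [[-0.0089, -0.0082, 0.0345], [0.0083, -0.0072, 0.0342]]
220 303 343 [[-0.009, -0.0088, 0.0256], [0.0084, -0.0075, 0.0251]]
240 303 342 [[-0.0093, -0.0075, 0.0156], [0.0081, -0.0078, 0.0157]]
ring tool frame bounds x -0.015767033960541854 0.015410050560019095 z 0.0593200951951976 0.0814171583248639 y -0.00901545713691465Traceback (most recent call last):
  File "fitcut.py", line 48, in <module>
    b=fitcut(tag,[522,-235.7,np.radians(72.5)],ex)
  File "fitcut.py", line 39, in fitcut
    r=minimize(cost,s0,method='Nelder-Mead',options=dict(initial_simplex=np.array([s0,s0+[4,0,0],s0+[0,4,0],s0+[0,0,.05]]),xatol=.005,fatol=1e-7,maxiter=300))
    res = _minimize_neldermead(fun, x0, args, callback, bounds=bounds,
                               **options)
    fsim[k] = func(sim[k])
              ~~~~^^^^^^^^
    fx = function(np.copy(x), *(wrapper_args + args))
  File "fitcut.py", line 31, in cost
    a,X=look(A,q);b,_=look(B,q)
        ~~~~^^^^^
  File "fitcut.py", line 18, in look
    v=cv2.remap(SD.astype(np.float32),((X+110)*S).astype(np.float32)[None],((Y+60)*S).astype(np.float32)[None],cv2.INTER_LINEAR,borderMode=cv2.BORDER_REPLICATE)[0]
      ~~~~~~~~~^^^^^^^^^^^^^^^^^^^^^^^^^^^^^^^^^^^^^^^^^^^^^^^^^^^^^^^^^^^^^^^^^^^^^^^^^^^^^^^^^^^^^^^^^^^^^^^^^^^^^^^^^^^^^^^^^^^^^^^^^^^^^^^^^^^^^^^^^^^^^^^^^
cv2.error: OpenCV(4.12.0) /io/opencv/modules/imgproc/src/imgwarp.cpp:1713: error: (-215:Assertion failed) dst.cols < SHRT_MAX && dst.rows < SHRT_MAX && src.cols < SHRT_MAX && src.rows < SHRT_MAX in function 'remap'
```

```bash
python3 - <<'E'
s=open('fitcut.py').read()
a=s.index("    v=cv2.remap");b=s.index("    return v,X")
s=s[:a]+"    from scipy.ndimage import map_coordinates\n    v=map_coordinates(SD,[(Y+60)*S,(X+110)*S],order=1,mode='nearest')\n"+s[b:]
s=s.replace("    A,B,t=A[use]","    A,B,t=A[use][::3],B[use][::3],dark[use].astype(float)[::3];0;_x=(A[use] if 0 else 0)") if 0 else s
open('fitcut.py','w').write(s)
E
python3 fitcut.py w2 278,80,370,400
```

```text
[ 522.6  -235.34] 70.22 0.058576872694405376fitcut.py:33: RuntimeWarning: overflow encountered in exp
  g=1/(1+np.exp(-np.minimum(a,b)/0.5))
```

```bash
cat > ovl.py <<'E'
import sys
from fitcut import *
tag,out=sys.argv[1:3];q=[float(a) for a in sys.argv[3:6]];q[2]=np.radians(q[2])
z=np.load(tag+'.npz');p=z['p'][:,:,::-1].copy();E=z['E'];mm=bot.camera_model('wrist');f=K(mm)
cs=cv2.findContours((SD>0).astype(np.uint8),cv2.RETR_EXTERNAL,cv2.CHAIN_APPROX_NONE)[0]
for h,col in ((.016,(0,0,255)),(.005,(0,255,0))):
    c=max(cs,key=len)[:,0]/S-[110,60];cc,s=np.cos(q[2]),np.sin(q[2])
    X=np.c_[q[0]+c[:,0]*cc-c[:,1]*s,q[1]+c[:,0]*s+c[:,1]*cc]/1000
    Q=(np.c_[X,np.full(len(X),h)]-E[:3,3])@E[:3,:3]
    px=np.c_[Q[:,0]/Q[:,2]*f+mm['cx'],Q[:,1]/Q[:,2]*f+mm['cy']]
    cv2.polylines(p,[np.round(px).astype(np.int32)],True,col,1)
cv2.imwrite('pics/%s.png'%out,cv2.resize(p[0:250,180:600],None,fx=1.9,fy=1.9))
E
python3 ovl.py w2 o2 522.6 -235.34 70.22
```

```text
(no output)
```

View pics/o2.png

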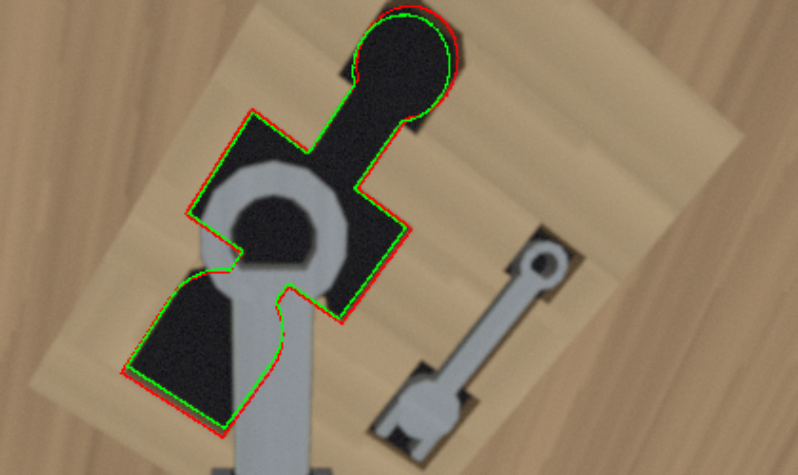

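```bash
python3 go.py .5214 -.2376 .06 160.2
```

```text
t 4.8667 pos [ 0.5154 -0.1723  0.1249] rot [-8.9940e+01  8.0000e-02 -1.6545e+02] q [-0.46  0.85  1.07  1.94 -0.94  0.95 -1.8 ] F [-4.2 -2.1 -3. ] w 0.0158
shift cm [1.07 6.5  6.46] rot [-0.001  0.6   -0.002] |d| 9.2
```

Call:
arm_command --moves '[{"rx": 0,"ry": 0.12,"rz": 0,"x": 0.2,"y": 1.0,"z": 1.4,"gripper": -1},{"rx": 0,"ry": 0.24,"rz": 0,"x": 0.4,"y": 2.0,"z": 2.8,"gripper": -1},{"rx": 0,"ry": 0.36,"rz": 0,"x": 0.7,"y": 3.0,"z": 4.2,"gripper": -1},{"rx": 0,"ry": 0.48,"rz": 0,"x": 0.9,"y": 4.5,"z": 5.6,"gripper": -1},{"rx": 0,"ry": 0.605,"rz": 0,"x": 1.1,"y": 6.0,"z": 6.6,"gripper": -1}]'

```text
clock: 5.28
position: [0.5228, -0.2368, 0.0643]
tool_rot: [-1.572, 0.002, 2.8]
force: [-0.1, -1.7, -2.3]
grip_width: 0.0162
```

```bash
python3 wsp.py w3; python3 go.py .5214 -.2376 .035 160.2;python3 fitcut.py w3 278,80,370,400
```

```text
5.2833 [ 0.52278638 -0.23683511  0.06430353] [-9.00617100e+01  1.04780528e-01  1.60443045e+02] [-0.324  1.027  1.078  1.893 -1.125  0.991 -2.188]
t 5.3333 pos [ 0.5216 -0.2376  0.0616] rot [-9.002e+01 -6.000e-02  1.598e+02] q [-0.32  1.03  1.08  1.89 -1.13  0.99 -2.2 ] F [-6.2  1.3 -7.1] w 0.016
shift cm [0.02 2.66 0.01] rot [ 0.    -0.007  0.001] |d| 2.7
[ 522.46 -235.51] 70.17 0.033590062047944694fitcut.py:33: RuntimeWarning: overflow encountered in exp
  g=1/(1+np.exp(-np.minimum(a,b)/0.5))
```

View pics/w3.png

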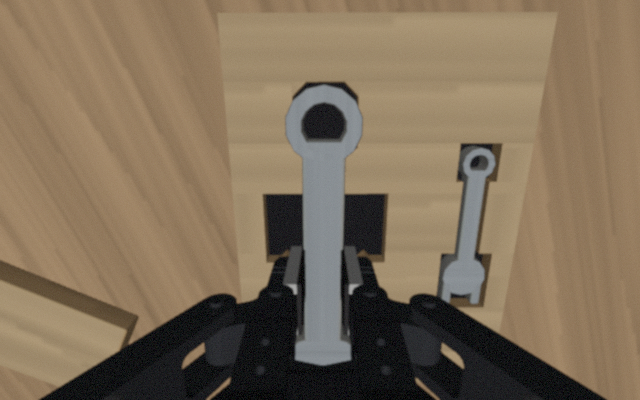

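Call:
arm_command --moves '[{"rx": 0,"ry": 0,"rz": 0,"x": 0,"y": 1.2,"z": 0,"gripper": -1},{"rx": 0,"ry": 0,"rz": 0,"x": 0,"y": 2.4,"z": 0,"gripper": -1},{"rx": 0,"ry": 0,"rz": 0,"x": 0,"y": 3.4,"z": 0,"gripper": -1},{"rx": 0,"ry": 0,"rz": 0,"x": 0,"y": 3.9,"z": 0,"gripper": -1},{"rx": 0,"ry": 0,"rz": 0,"x": 0,"y": 3.9,"z": 0,"gripper": -1}]'

```text
clock: 5.75
position: [0.5219, -0.2354, 0.0241]
tool_rot: [-1.572, -0.001, 2.807]
force: [0.2, 0.6, -2.9]
grip_width: 0.0162
```

```bash
python3 wsp.py w4;python3 go.py .5214 -.2376 .009 160.2; python3 fitcut.py w4 278,80,370,400 2>/dev/null; python3 ovl.py w4 o4 522.5 -235.5 70.2
```

```text
5.75 [ 0.52191605 -0.23539639  0.02407764] [-9.00442331e+01 -5.41784321e-02  1.60832082e+02] [-0.296  1.067  1.009  1.903 -1.181  0.93  -2.149]
t 5.8 pos [ 0.5221 -0.2358  0.0248] rot [-9.002e+01 -1.000e-02  1.608e+02] q [-0.3   1.07  1.01  1.9  -1.18  0.93 -2.15] F [-0.1  0.7 -2.5] w 0.0159
shift cm [0.01 1.58 0.19] rot [0.    0.011 0.   ] |d| 1.6
[ 522.47 -235.56] 70.73 0.06629950791189654
```

View pics/o4.png

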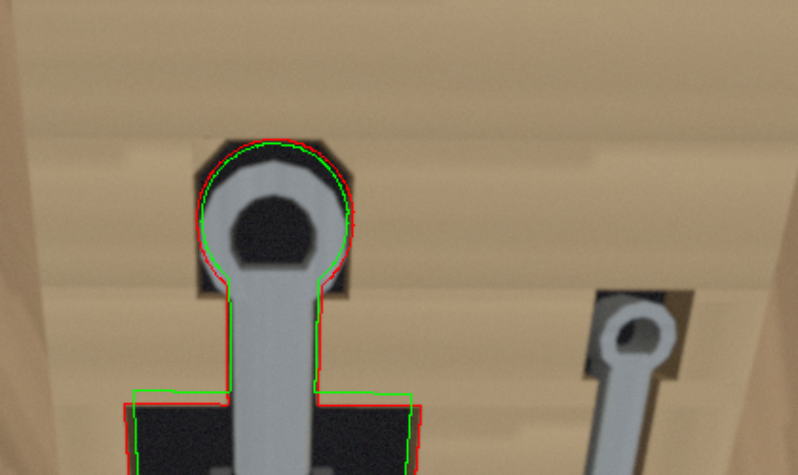

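Call:
arm_command --moves '[{"rx": 0,"ry": 0.005,"rz": 0,"x": 0,"y": 0,"z": 0.17,"gripper": -1},{"rx": 0,"ry": 0.005,"rz": 0,"x": 0,"y": 0.3,"z": 0.17,"gripper": -1},{"rx": 0,"ry": 0.005,"rz": 0,"x": 0,"y": 0.7,"z": 0.17,"gripper": -1},{"rx": 0,"ry": 0.005,"rz": 0,"x": 0,"y": 1.0,"z": 0.17,"gripper": -1},{"rx": 0,"ry": 0.005,"rz": 0,"x": 0,"y": 1.2,"z": 0.17,"gripper": -1}]'

```text
clock: 6.22
position: [0.5215, -0.2377, 0.0125]
tool_rot: [-1.571, -0.0, 2.8]
force: [-0.7, 0.4, -2.7]
grip_width: 0.0161
```

```bash
python3 go.py .5214 -.2376 .009 160.2
```

```text
t 6.2167 pos [ 0.5215 -0.2377  0.0125] rot [-9.0010e+01 -1.0000e-02  1.6045e+02] q [-0.28  1.08  0.98  1.9  -1.19  0.91 -2.14] F [-0.7  0.4 -2.7] w 0.0161
shift cm [ 0.01  0.35 -0.01] rot [0.    0.004 0.   ] |d| 0.4
```

Call:
arm_command --moves '[{"rx": 0,"ry": 0,"rz": 0,"x": 0,"y": 0.2,"z": 0,"gripper": -1},{"rx": 0,"ry": 0,"rz": 0,"x": 0,"y": 0.35,"z": 0,"gripper": -1},{"rx": 0,"ry": 0,"rz": 0,"x": 0,"y": 0.35,"z": 0,"gripper": -1},{"rx": 0,"ry": 0,"rz": 0,"x": 0,"y": 0.35,"z": 0,"gripper": -0.25},{"rx": 0,"ry": 0,"rz": 0,"x": 0,"y": 0.35,"z": 0,"gripper": -0.25}]'

```text
clock: 6.63
position: [0.5216, -0.2379, 0.0096]
tool_rot: [-1.571, 0.0, 2.8]
force: [0.0, -0.3, -0.0]
grip_width: 0.0319
```

```bash
python3 go.py .5214 -.2376 .009 160.2
```

```text
t 6.6333 pos [ 0.5216 -0.2379  0.0096] rot [-9.0000e+01  2.0000e-02  1.6044e+02] q [-0.28  1.08  0.98  1.9  -1.2   0.9  -2.14] F [ 0.  -0.3 -0. ] w 0.0319
shift cm [ 0.03  0.06 -0.02] rot [-0.     0.004 -0.   ] |d| 0.1
```

Released; lift, shut the fingers, and look.

Call:
arm_command --moves '[{"rx": 0,"ry": 0,"rz": 0,"x": 0,"y": -2.0,"z": 0,"gripper": -0.25},{"rx": 0,"ry": 0,"rz": 0,"x": 0,"y": -5.0,"z": -1,"gripper": -0.25},{"rx": 0,"ry": 0,"rz": 0,"x": 0,"y": -8.0,"z": -2,"gripper": -1},{"rx": 0,"ry": 0,"rz": 0,"x": 0,"y": -9.0,"z": -2,"gripper": -1},{"rx": 0,"ry": 0,"rz": 0,"x": 0,"y": -9.0,"z": -2,"gripper": -1}]'

```text
clock: 7.05
position: [0.5293, -0.2191, 0.1015]
tool_rot: [-1.571, 0.003, 2.801]
force: [-0.1, -0.0, 0.2]
grip_width: -0.0
```

```bash
python3 wsp.py w5;python3 go.py .5214 -.2376 .009 160.2;python3 fitsp.py w5 .5224 -.2355 70.2 .019
python3 - <<'E'
from h import *
z=np.load('w5.npz');W=z['W']
T=np.array([np.cos(np.radians(70.3)),np.sin(np.radians(70.3))]);N=np.array([-T[1],T[0]])
D=W[:,:,:2]-[.5224,-.2355];a=D@T*1000;b=D@N*1000
for x in (-78,-40,-20,0,20,40,55,70):
    m=(abs(a-x)<4)&(abs(b)<(5 if x>-70 else 4))
    print(x,m.sum(),np.round(np.nanmedian(W[m][:,2]),4) if m.any() else '')
m=(abs(abs(b)-30)<3)&(abs(a+50)<15);print('tray top',np.nanmedian(W[m][:,2]))
E
```

```text
7.05 [ 0.52934599 -0.21905232  0.1015115 ] [-90.00991625   0.18472506 160.49615442] [-0.376  0.969  1.114  1.882 -1.05   1.023 -2.268]
t 7.1 pos [ 0.5287 -0.2189  0.0999] rot [-9.0010e+01  9.0000e-02  1.6048e+02] q [-0.37  0.97  1.11  1.88 -1.05  1.02 -2.27] F [-0.4  0.2 -1. ] w -0.0
shift cm [0.08 9.09 2.01] rot [ 0.     0.005 -0.002] |d| 9.3
comp [ 294   58   60  203 5622] z 0.019307290167521127
spanner origin mm [ 522.8 -235. ] yaw 69.94 cost 1.859
-78 193 0.0188
-40 171 0.0195
-20 156 0.0195
0 816 0.1765
20 559 0.14
40 128 0.0195
55 0 
70 0 
tray top 0.016528226849158
```

View pics/w5.png

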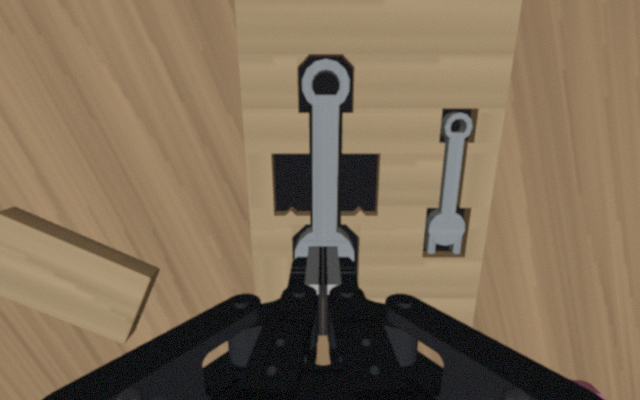

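Call:
arm_command --moves '[{"rx": 0,"ry": 0,"rz": 0,"x": 0,"y": 3.5,"z": 0,"gripper": -1},{"rx": 0,"ry": 0,"rz": 0,"x": 0,"y": 6.0,"z": 0,"gripper": -1},{"rx": 0,"ry": 0,"rz": 0,"x": 0,"y": 7.3,"z": 0,"gripper": -1},{"rx": 0,"ry": 0,"rz": 0,"x": 0,"y": 7.8,"z": 0,"gripper": -1},{"rx": 0,"ry": 0,"rz": 0,"x": 0,"y": 8.1,"z": 0,"gripper": -1}]'

```text
clock: 7.52
position: [0.5269, -0.219, 0.0188]
tool_rot: [-1.572, -0.002, 2.799]
force: [-19.3, 18.8, 70.8]
grip_width: 0.0001
```

```bash
python3 go.py .5285 -.2190 .016 160.2
```

```text
t 7.5167 pos [ 0.5269 -0.219   0.0188] rot [-9.0070e+01 -1.4000e-01  1.6039e+02] q [-0.32  1.06  0.98  1.91 -1.18  0.91 -2.19] F [-19.3  18.8  70.8] w 0.0001
shift cm [-0.15  0.28 -0.05] rot [0.001 0.003 0.002] |d| 0.3
```

Call:
arm_command --moves '[{"rx": 0,"ry": 0,"rz": 0,"x": 0,"y": -3,"z": 0,"gripper": -1},{"rx": 0,"ry": -0.12,"rz": 0,"x": 0,"y": -7,"z": -2,"gripper": -1},{"rx": 0,"ry": -0.24,"rz": 0,"x": 0,"y": -11,"z": -4,"gripper": -1},{"rx": 0,"ry": -0.36,"rz": 0,"x": 0,"y": -14.5,"z": -6,"gripper": -1},{"rx": 0,"ry": -0.48,"rz": 0,"x": 0,"y": -18,"z": -8,"gripper": -1}]'

```text
clock: 7.93
position: [0.5541, -0.1453, 0.1978]
tool_rot: [-1.57, -0.0, -2.999]
force: [0.4, 0.7, 0.0]
grip_width: 0.0001
```

```bash
python3 wsp.py w6; python3 go.py .467 .365 .26 -22
```

```text
7.9333 [ 0.5540875  -0.14530412  0.19780942] [-8.99445598e+01 -2.35899097e-03 -1.71823847e+02] [-0.543  0.802  1.156  1.81  -0.825  1.107 -2.086]
t 7.9833 pos [ 0.5577 -0.1428  0.2036] rot [ -89.9     0.36 -171.05] q [-0.55  0.79  1.16  1.8  -0.82  1.11 -2.08] F [ 6.9  3.4 10.1] w 0.0004
shift cm [  1.02  -5.74 -51.56] rot [-0.009 -2.601  0.   ] |d| 51.9
```

View pics/w6.png

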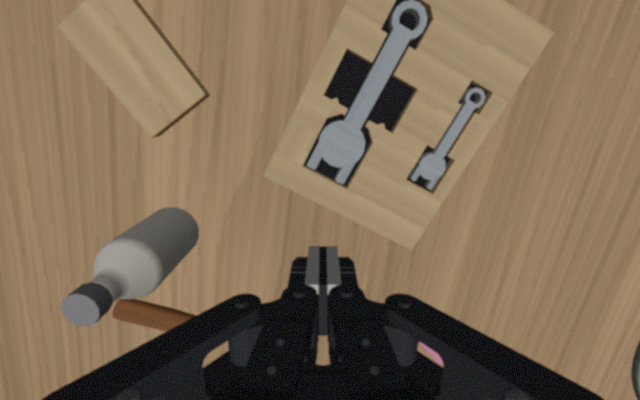

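```bash
python3 go.py .52 -.02 .25 -137
```

```text
t 7.9833 pos [ 0.5577 -0.1428  0.2036] rot [ -89.9     0.36 -171.05] q [-0.55  0.79  1.16  1.8  -0.82  1.11 -2.08] F [ 6.9  3.4 10.1] w 0.0004
shift cm [  1.78  -4.67 -12.71] rot [-0.004 -0.594 -0.006] |d| 13.7
```

Call:
arm_command --moves '[{"rx": 0,"ry": -0.12,"rz": 0,"x": 0.3,"y": -1,"z": -2.5,"gripper": -1},{"rx": 0,"ry": -0.24,"rz": 0,"x": 0.7,"y": -2,"z": -5,"gripper": -0.5},{"rx": 0,"ry": -0.36,"rz": 0,"x": 1.0,"y": -3,"z": -7.5,"gripper": 0},{"rx": 0,"ry": -0.48,"rz": 0,"x": 1.4,"y": -4,"z": -10,"gripper": 0.2},{"rx": 0,"ry": -0.6,"rz": 0,"x": 1.8,"y": -5,"z": -12.5,"gripper": 0.2}]'

```text
clock: 8.4
position: [0.5188, -0.0235, 0.2463]
tool_rot: [-1.57, 0.0, -2.398]
force: [0.0, 0.8, -0.4]
grip_width: 0.0483
```

```bash
python3 go.py .48 .09 .26 -102.5
```

```text
t 8.4 pos [ 0.5188 -0.0235  0.2463] rot [-8.9980e+01  1.0000e-02 -1.3741e+02] q [-0.84  0.6   1.16  1.89 -0.63  1.07 -1.82] F [ 0.   0.8 -0.4] w 0.0483
shift cm [ -4.82  -1.37 -10.98] rot [-0.    -0.609 -0.   ] |d| 12.1
```

Call:
arm_command --moves '[{"rx": 0,"ry": -0.12,"rz": 0,"x": -1.0,"y": -0.3,"z": -2.2,"gripper": 0.2},{"rx": 0,"ry": -0.24,"rz": 0,"x": -1.9,"y": -0.6,"z": -4.4,"gripper": 0.2},{"rx": 0,"ry": -0.36,"rz": 0,"x": -2.9,"y": -0.9,"z": -6.6,"gripper": 0.2},{"rx": 0,"ry": -0.48,"rz": 0,"x": -3.8,"y": -1.1,"z": -8.8,"gripper": 0.2},{"rx": 0,"ry": -0.6,"rz": 0,"x": -4.8,"y": -1.4,"z": -11,"gripper": 0.2}]'

```text
clock: 8.82
position: [0.4802, 0.0901, 0.26]
tool_rot: [-1.57, 0.0, -1.798]
force: [1.3, 0.6, -0.2]
grip_width: 0.0512
```

```bash
python3 go.py .45 .19 .27 -69
```

```text
t 8.8167 pos [0.4802 0.0901 0.26  ] rot [-8.9970e+01  1.0000e-02 -1.0304e+02] q [-1.09  0.46  1.08  1.95 -0.48  1.02 -1.59] F [ 1.3  0.6 -0.2] w 0.0512
shift cm [-9.05 -1.   -5.2 ] rot [-0.001 -0.594 -0.   ] |d| 10.5
```

Call:
arm_command --moves '[{"rx": 0,"ry": -0.12,"rz": 0,"x": -1.8,"y": -0.2,"z": -1.0,"gripper": 0.2},{"rx": 0,"ry": -0.24,"rz": 0,"x": -3.6,"y": -0.4,"z": -2.1,"gripper": 0.2},{"rx": 0,"ry": -0.36,"rz": 0,"x": -5.4,"y": -0.6,"z": -3.1,"gripper": 0.2},{"rx": 0,"ry": -0.48,"rz": 0,"x": -7.2,"y": -0.8,"z": -4.2,"gripper": 0.2},{"rx": 0,"ry": -0.6,"rz": 0,"x": -9.0,"y": -1.0,"z": -5.2,"gripper": 0.2}]'

```text
clock: 9.23
position: [0.4506, 0.1897, 0.27]
tool_rot: [-1.57, 0.0, -1.198]
force: [0.2, 0.2, 0.2]
grip_width: 0.0512
```

```bash
python3 go.py .45 .28 .28 -35
```

```text
t 9.2333 pos [0.4506 0.1897 0.27  ] rot [-8.996e+01  1.000e-02 -6.865e+01] q [-1.23  0.38  0.94  1.93 -0.36  1.01 -1.32] F [0.2 0.2 0.2] w 0.0512
shift cm [-8.43 -0.99  3.23] rot [-0.001 -0.587  0.   ] |d| 9.1
```

Call:
arm_command --moves '[{"rx": 0,"ry": -0.12,"rz": 0,"x": -1.7,"y": -0.2,"z": 0.6,"gripper": 0.2},{"rx": 0,"ry": -0.24,"rz": 0,"x": -3.4,"y": -0.4,"z": 1.3,"gripper": 0.2},{"rx": 0,"ry": -0.36,"rz": 0,"x": -5.1,"y": -0.6,"z": 1.9,"gripper": 0.2},{"rx": 0,"ry": -0.48,"rz": 0,"x": -6.8,"y": -0.8,"z": 2.6,"gripper": 0.2},{"rx": 0,"ry": -0.6,"rz": 0,"x": -8.4,"y": -1.0,"z": 3.2,"gripper": 0.2}]'

```text
clock: 9.65
position: [0.4508, 0.2796, 0.28]
tool_rot: [-1.57, -0.0, -0.598]
force: [0.3, -0.2, 0.8]
grip_width: 0.0515
```

```bash
python3 wsp.py w7; python3 go.py .467 .376 .28 -22
cat > stick.py <<'E'
import sys
from h import *
z=np.load(sys.argv[1]+'.npz');W=z['W'];lo,hi=float(sys.argv[2]),float(sys.argv[3])
m=(W[:,:,2]>lo)&(W[:,:,2]<hi)&(np.hypot(W[:,:,0]-.467,W[:,:,1]-.376)<.06)&(z['d']>.1)
n,l,s,c=cv2.connectedComponentsWithStats(m.astype(np.uint8));i=1+np.argmax(s[1:,4]);m=l==i
P=W[m];print(s[i],np.median(P,0),P[:,2].max(),cv2.minAreaRect((P[:,:2]*1000).astype(np.float32)))
E
python3 stick.py w7 .18 .195
```

```text
9.65 [0.45079877 0.2796157  0.28000582] [-8.99724443e+01 -2.43528119e-02 -3.42739172e+01] [-1.218  0.398  0.746  1.817 -0.309  1.046 -0.952]
t 9.7 pos [0.4505 0.2829 0.2801] rot [-8.991e+01 -1.000e-02 -3.354e+01] q [-1.22  0.4   0.74  1.81 -0.31  1.05 -0.94] F [-2.5  4.5  0.5] w 0.0514
shift cm [-3.77  0.03  8.67] rot [-0.001 -0.201  0.   ] |d| 9.5
[ 240   27   43  103 1935] [0.468358   0.37767108 0.18743502] 0.18960194818085696 ((467.3878173828125, 375.9261779785156), (64.08451080322266, 12.383636474609375), 68.44993591308594)
```

View pics/w7.png

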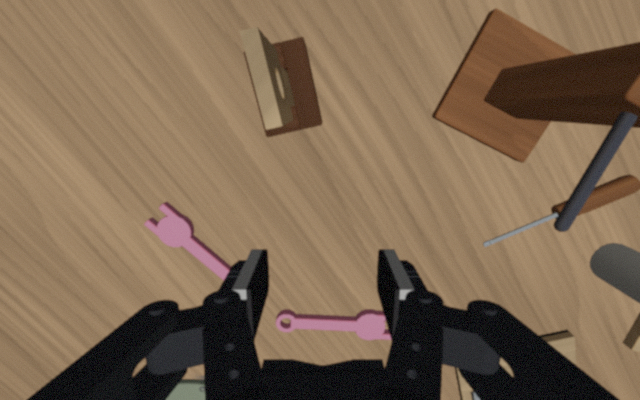

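Call:
arm_command --moves '[{"rx": 0,"ry": -0.1,"rz": 0,"x": -1.2,"y": 0,"z": 2.6,"gripper": 0.2},{"rx": 0,"ry": -0.2,"rz": 0,"x": -2.5,"y": 1,"z": 5.5,"gripper": 0.2},{"rx": 0,"ry": -0.222,"rz": 0,"x": -3.6,"y": 3,"z": 7.9,"gripper": 0.2},{"rx": 0,"ry": -0.222,"rz": 0,"x": -4.04,"y": 5,"z": 8.91,"gripper": 0.2},{"rx": 0,"ry": -0.222,"rz": 0,"x": -4.04,"y": 7,"z": 8.91,"gripper": 0.2}]'

```text
clock: 10.12
position: [0.4681, 0.3776, 0.2084]
tool_rot: [-1.57, -0.001, -0.38]
force: [0.1, 0.1, -0.1]
grip_width: 0.0515
```

```bash
python3 go.py .4674 .3759 .164 -21.55
```

```text
t 10.1167 pos [0.4681 0.3776 0.2084] rot [-8.996e+01 -3.000e-02 -2.176e+01] q [-1.18  0.58  0.61  1.71 -0.39  0.97 -0.81] F [ 0.1  0.1 -0.1] w 0.0515
shift cm [-0.    4.44 -0.19] rot [-0.001 -0.004  0.001] |d| 4.4
```

Call:
arm_command --moves '[{"rx": 0,"ry": 0,"rz": 0,"x": 0,"y": 2.5,"z": -0.05,"gripper": 0.2},{"rx": 0,"ry": 0,"rz": 0,"x": 0,"y": 4.2,"z": -0.05,"gripper": 0.2},{"rx": 0,"ry": 0,"rz": 0,"x": 0,"y": 4.6,"z": -0.05,"gripper": -0.3},{"rx": 0,"ry": 0,"rz": 0,"x": 0,"y": 4.6,"z": -0.05,"gripper": -1},{"rx": 0,"ry": 0,"rz": 0,"x": 0,"y": 4.6,"z": -0.05,"gripper": -1}]' --squeeze 60

```text
clock: 10.53
position: [0.4683, 0.3749, 0.1645]
tool_rot: [-1.57, -0.001, -0.382]
force: [-0.7, 0.7, 0.3]
grip_width: 0.0153
```

```bash
python3 go.py .4674 .3759 .164 -21.55
```

```text
t 10.5333 pos [0.4683 0.3749 0.1645] rot [-8.996e+01 -5.000e-02 -2.189e+01] q [-1.16  0.63  0.57  1.75 -0.43  0.88 -0.78] F [-0.7  0.7  0.3] w 0.0153
shift cm [-0.12  0.05  0.06] rot [-0.001 -0.006  0.001] |d| 0.1
```

Call:
arm_command --moves '[{"rx": 0,"ry": 0,"rz": 0,"x": 0,"y": 0,"z": 0,"gripper": -1},{"rx": 0,"ry": 0,"rz": 0,"x": 0,"y": -1.5,"z": 0,"gripper": -1},{"rx": 0,"ry": 0,"rz": 0,"x": 0,"y": -3.5,"z": 0,"gripper": -1},{"rx": 0,"ry": 0,"rz": 0,"x": 0,"y": -6,"z": 0,"gripper": -1},{"rx": 0,"ry": 0,"rz": 0,"x": 0,"y": -8.5,"z": 0,"gripper": -1}]'

```text
clock: 10.95
position: [0.4677, 0.3748, 0.2505]
tool_rot: [-1.57, -0.0, -0.382]
force: [-0.3, 0.2, -1.0]
grip_width: 0.0111
```

```bash
python3 wsp.py w8;python3 go.py .55 .2 .245 28.5
python3 - <<'E'
from h import *
z=np.load('w8.npz');W=z['W'];p=z['p'].astype(int)
# peg from top1 cloud
t=np.load('top1.npz');Wt=t['W'];pt=t['p'].astype(int)
m=np.zeros((400,640),bool);m[138:168,258:285]=1
m&=(pt.sum(2)<150)&(Wt[:,:,2]>.185)&(pt[:,:,2]>pt[:,:,0]-6)
P=Wt[m];c=P.mean(0);u=np.linalg.svd(P-c)[2][0];u*=np.sign(u[0]);print('peg top cam n',m.sum(),c,u,np.degrees(np.arctan2(u[1],u[0])));s=(P-c)@u;print(c+u*s.min(),c+u*s.max())
E
```

```text
10.95 [0.46772343 0.37484436 0.25049041] [-8.99600267e+01 -2.07507407e-02 -2.18595512e+01] [-1.201  0.536  0.637  1.674 -0.358  1.051 -0.833]
t 11.0 pos [0.4694 0.3756 0.2553] rot [-89.66  -0.15 -21.88] q [-1.2   0.53  0.64  1.67 -0.36  1.05 -0.83] F [1.5 1.  5.8] w 0.0108
shift cm [ 14.02   0.98 -13.3 ] rot [-0.004 -0.879  0.005] |d| 19.4
peg top cam n 69 [0.62583164 0.19740138 0.20010129] [ 0.86169472  0.48965139 -0.13313052] 29.607070285529264
[0.58675437 0.17519602 0.20613867] [0.65970111 0.21664744 0.19486851]
```

View pics/w8.png

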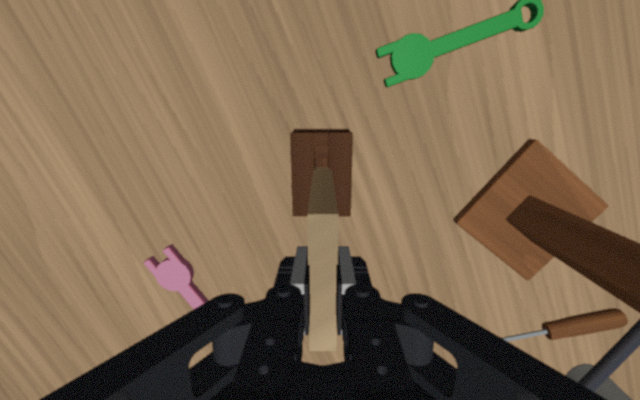

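Call:
arm_command --moves '[{"rx": 0,"ry": -0.12,"rz": 0,"x": 1.0,"y": 0,"z": -1.3,"gripper": -1},{"rx": 0,"ry": -0.24,"rz": 0,"x": 2.0,"y": 0,"z": -2.7,"gripper": -1},{"rx": 0,"ry": -0.36,"rz": 0,"x": 3.0,"y": 0,"z": -4.1,"gripper": -1},{"rx": 0,"ry": -0.48,"rz": 0,"x": 4.1,"y": 0,"z": -5.6,"gripper": -1},{"rx": 0,"ry": -0.6,"rz": 0,"x": 5.2,"y": 0,"z": -7.0,"gripper": -1}]'

```text
clock: 11.42
position: [0.4902, 0.2898, 0.2495]
tool_rot: [-1.57, -0.001, 0.225]
force: [0.6, -0.6, -1.6]
grip_width: 0.011
```

```bash
python3 go.py .50 .25 .25 29.4;python3 go.py .53 .19 .2255 29.4
```

```text
t 11.4167 pos [0.4902 0.2898 0.2495] rot [-8.997e+01 -8.000e-02  1.288e+01] q [-0.99  0.45  0.49  1.75 -0.25  1.   -0.18] F [ 0.6 -0.6 -1.6] w 0.011
shift cm [ 0.07 -0.05 -4.1 ] rot [-0.    -0.288  0.002] |d| 4.1
t 11.4167 pos [0.4902 0.2898 0.2495] rot [-8.997e+01 -8.000e-02  1.288e+01] q [-0.99  0.45  0.49  1.75 -0.25  1.   -0.18] F [ 0.6 -0.6 -1.6] w 0.011
shift cm [  1.65   2.4  -10.62] rot [-0.    -0.288  0.002] |d| 11.0
```

Call:
arm_command --moves '[{"rx": 0,"ry": -0.12,"rz": 0,"x": 0.0,"y": 0,"z": -2,"gripper": -1},{"rx": 0,"ry": -0.24,"rz": 0,"x": 0,"y": 0.5,"z": -4.1,"gripper": -1},{"rx": 0,"ry": -0.288,"rz": 0,"x": 0.6,"y": 1,"z": -6.5,"gripper": -1},{"rx": 0,"ry": -0.288,"rz": 0,"x": 1.2,"y": 1.7,"z": -8.6,"gripper": -1},{"rx": 0,"ry": -0.288,"rz": 0,"x": 1.6,"y": 2.4,"z": -10.6,"gripper": -1}]'

```text
clock: 11.83
position: [0.5295, 0.1894, 0.2254]
tool_rot: [-1.571, -0.002, 0.507]
force: [-0.0, -0.5, -1.2]
grip_width: 0.0105
```

```bash
python3 go.py .5512 .1544 .2255 29.4
```

```text
t 11.8333 pos [0.5295 0.1894 0.2254] rot [-90.    -0.13  29.03] q [-0.76  0.46  0.43  1.79 -0.23  0.94  0.27] F [-0.  -0.5 -1.2] w 0.0105
shift cm [ 0.2  -0.01 -4.11] rot [ 0.    -0.007  0.002] |d| 4.1
```

Call:
arm_command --moves '[{"rx": 0,"ry": -0.005,"rz": 0,"x": 0.1,"y": 0,"z": -1.5,"gripper": -1},{"rx": 0,"ry": -0.005,"rz": 0,"x": 0.2,"y": 0,"z": -3,"gripper": -1},{"rx": 0,"ry": -0.005,"rz": 0,"x": 0.2,"y": 0,"z": -3.9,"gripper": -1},{"rx": 0,"ry": -0.005,"rz": 0,"x": 0.2,"y": 0,"z": -4.15,"gripper": -1},{"rx": 0,"ry": -0.005,"rz": 0,"x": 0.2,"y": 0,"z": -4.15,"gripper": -1}]'

```text
clock: 12.25
position: [0.5506, 0.1552, 0.2249]
tool_rot: [-1.571, -0.001, 0.511]
force: [0.2, 0.5, -0.0]
grip_width: 0.0109
```

Run:
```python
from h import *
for n in ('wrist','side'):
    p,d,W,E,st=grab(n,'%s9'%n); np.savez('%s9.npz'%n,p=p,W=W,d=d,E=E)
    print(st['position'],np.degrees(st['tool_rot']))
a=cv2.imread('pics/side9.png')[60:240,250:450];cv2.imwrite('pics/side9z.png',cv2.resize(a,None,fx=3.3,fy=3.3,interpolation=cv2.INTER_CUBIC))
```

```text
[0.55057604 0.15518498 0.22488561] [-9.00050586e+01 -3.69452350e-02  2.92848789e+01]
[0.55025065 0.15587641 0.2247613 ] [-8.99853113e+01 -2.68551049e-02  2.93319297e+01]
```

View pics/side9z.png

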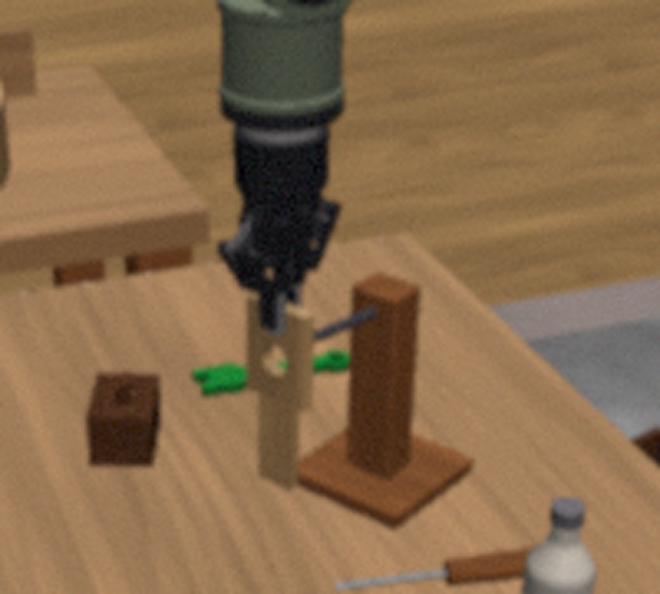

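View pics/wrist9.png

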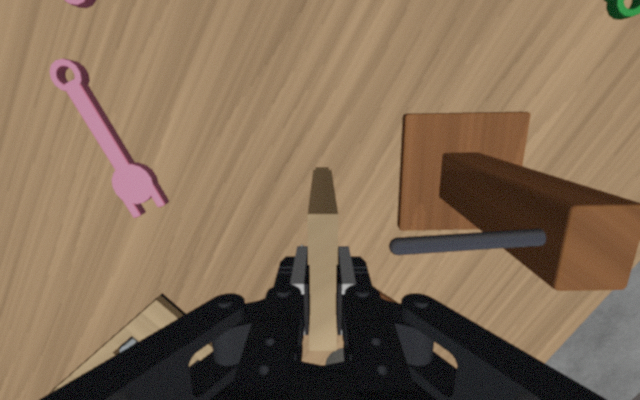

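Run:
```python
from h import *
z=np.load('wrist9.npz');W=z['W'];p=z['p'].astype(int)
m=np.zeros((400,640),bool);m[225:262,385:550]=1
m&=(p.sum(2)<220)&(W[:,:,2]>.17)&(abs(p[:,:,2]-p[:,:,0])<25)
M=np.array(bot.camera_model('wrist')['mount']);T=z['E']@np.linalg.inv(M)
Q=(np.linalg.inv(T)@np.c_[W[m],np.ones(m.sum())].T)[:3].T
print(m.sum())
for x in np.arange(.03,.13,.01):
    s=Q[abs(Q[:,0]-x)<.004]
    if len(s)>5: print(round(x,3),len(s),'z range',np.round([s[:,2].min(),s[:,2].max()],4),'highest worldz',np.round(T[2,3]-np.percentile(s[:,1],3),4))
print('x range',Q[:,0].min(),Q[:,0].max())
# stick in hand: top face edge & height & visible far edge
n=np.zeros((400,640),bool);n[175:352,303:342]=1
n&=(p[:,:,0]>140)
Qs=(np.linalg.inv(T)@np.c_[W[n],np.ones(n.sum())].T)[:3].T
t=Qs[abs(Qs[:,1]-np.percentile(Qs[:,1],10))<.004];print('stick top y',np.median(t[:,1]),'z',t[:,2].min(),t[:,2].max(),'x',t[:,0].min(),t[:,0].max())
```

```text
1674
0.04 123 z range [-0.0049  0.0025] highest worldz 0.2058
0.05 133 z range [-0.0043  0.0028] highest worldz 0.205
0.06 144 z range [-0.0041  0.0033] highest worldz 0.2037
0.07 139 z range [-0.0037  0.0032] highest worldz 0.2026
0.08 138 z range [-0.0036  0.0032] highest worldz 0.2016
0.09 140 z range [-0.0038  0.0036] highest worldz 0.2003
0.1 145 z range [-0.0048  0.0038] highest worldz 0.1989
0.11 163 z range [-0.0058  0.0039] highest worldz 0.1981
0.12 161 z range [-0.0057  0.0042] highest worldz 0.1967
x range 0.03719342758860433 0.12782965843162242
  return _methods._mean(a, axis=axis, dtype=dtype,
  ret = ret.dtype.type(ret / rcount)
Traceback (most recent call last):
ValueError: zero-size array to reduction operation minimum which has no identity
```

Call:
arm_command --moves '[{"rx": 0,"ry": 0,"rz": 0,"x": 1.5,"y": 0,"z": -0.15,"gripper": -1},{"rx": 0,"ry": 0,"rz": 0,"x": 3.2,"y": 0,"z": -0.15,"gripper": -1},{"rx": 0,"ry": 0,"rz": 0,"x": 5,"y": 0.1,"z": -0.15,"gripper": -1},{"rx": 0,"ry": 0,"rz": 0,"x": 6.8,"y": 0.2,"z": -0.1,"gripper": -1},{"rx": 0,"ry": 0,"rz": 0,"x": 8.3,"y": 0.2,"z": -0.1,"gripper": -1}]'

```text
clock: 12.77
position: [0.6235, 0.1972, 0.2222]
tool_rot: [-1.57, 0.0, 0.514]
force: [0.2, -1.3, -0.3]
grip_width: 0.0109
```

Run:
```python
from h import *
print(bot.observe()['force'])
for n in ('wrist','side'):
    p,d,W,E,st=grab(n,'%s10'%n)
    print(st['position'],np.degrees(st['tool_rot']))
a=cv2.imread('pics/side10.png')[60:240,250:450];cv2.imwrite('pics/side10z.png',cv2.resize(a,None,fx=3.3,fy=3.3,interpolation=cv2.INTER_CUBIC))
```

```text
[ 0.23757716 -1.32004657 -0.34029259]
[0.62348579 0.19722376 0.22224941] [-8.99697654e+01  1.03863550e-03  2.94323529e+01]
[0.62504021 0.19858341 0.22203443] [-8.99814158e+01 -4.88984941e-02  2.94897616e+01]
```

View pics/side10z.png

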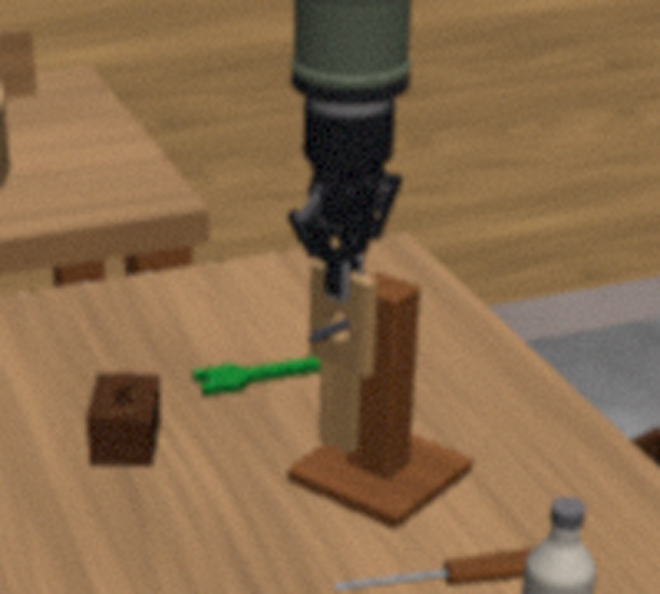

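View pics/wrist10.png

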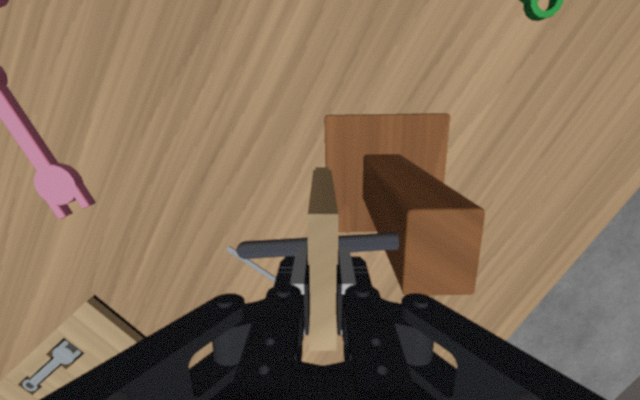

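Call:
arm_command --moves '[{"rx": 0,"ry": 0,"rz": 0,"x": 0,"y": 0.3,"z": 0,"gripper": -1},{"rx": 0,"ry": 0,"rz": 0,"x": 0,"y": 0.5,"z": 0,"gripper": -1},{"rx": 0,"ry": 0,"rz": 0,"x": 0,"y": 0.6,"z": 0,"gripper": -1},{"rx": 0,"ry": 0,"rz": 0,"x": 0,"y": 0.6,"z": 0,"gripper": -1}]'

```text
clock: 13.2
position: [0.6227, 0.1951, 0.2163]
tool_rot: [-1.571, 0.0, 0.512]
force: [0.4, -0.0, -1.3]
grip_width: 0.0107
```

Call:
arm_command --moves '[{"rx": 0,"ry": 0,"rz": 0,"x": 0,"y": 0.1,"z": 0,"gripper": -1},{"rx": 0,"ry": 0,"rz": 0,"x": 0,"y": 0.15,"z": 0,"gripper": -1},{"rx": 0,"ry": 0,"rz": 0,"x": 0,"y": 0.15,"z": 0,"gripper": -0.8},{"rx": 0,"ry": 0,"rz": 0,"x": 0,"y": 0.15,"z": 0,"gripper": -0.3},{"rx": 0,"ry": 0,"rz": 0,"x": 0,"y": 0.15,"z": 0,"gripper": -0.3}]'

```text
clock: 13.62
position: [0.6233, 0.1952, 0.215]
tool_rot: [-1.571, -0.0, 0.512]
force: [0.1, -0.5, 0.4]
grip_width: 0.0295
```

```bash
python3 wsp.py w11
```

```text
13.6167 [0.62328486 0.19516999 0.21500846] [-9.00028910e+01 -1.28430674e-02  2.93267070e+01] [-0.653  0.619  0.409  1.553 -0.273  1.027  0.343]
```

View pics/w11.png

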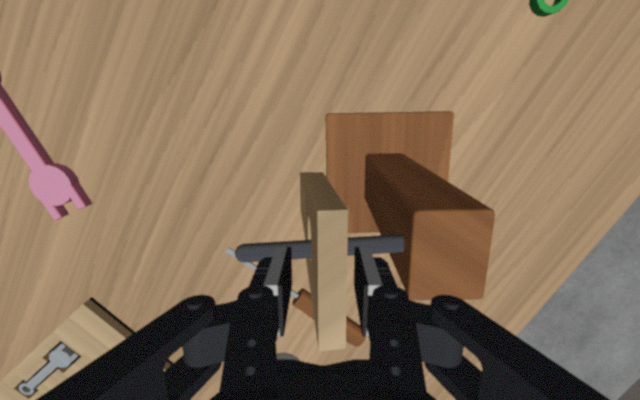

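Call:
arm_command --moves '[{"rx": 0,"ry": 0,"rz": 0,"x": 0.1,"y": -0.3,"z": 0,"gripper": 0},{"rx": 0,"ry": 0,"rz": 0,"x": 0.2,"y": -0.8,"z": 0,"gripper": 0},{"rx": 0,"ry": 0,"rz": 0,"x": 0.2,"y": -2.5,"z": 0,"gripper": 0},{"rx": 0,"ry": 0,"rz": 0,"x": 0.2,"y": -5.5,"z": 0,"gripper": 0},{"rx": 0,"ry": 0,"rz": 0,"x": 0.2,"y": -9,"z": 0,"gripper": 0}]'

```text
clock: 14.08
position: [0.6244, 0.196, 0.3052]
tool_rot: [-1.571, 0.002, 0.512]
force: [0.5, 0.7, -0.1]
grip_width: 0.0424
```

Call:
arm_command --moves '[{"rx": 0,"ry": 0,"rz": 0,"x": -4,"y": -1,"z": 0,"gripper": 0},{"rx": 0,"ry": 0,"rz": 0,"x": -8,"y": -1,"z": -1,"gripper": 0},{"rx": 0,"ry": 0,"rz": 0,"x": -12,"y": -1,"z": -2,"gripper": 0},{"rx": 0,"ry": 0,"rz": 0,"x": -15,"y": -1,"z": -3,"gripper": 0},{"rx": 0,"ry": 0,"rz": 0,"x": -15,"y": -1,"z": -3,"gripper": 0}]'

```text
clock: 14.5
position: [0.506, 0.0919, 0.3163]
tool_rot: [-1.57, -0.001, 0.507]
force: [0.5, 0.2, 1.6]
grip_width: 0.0427
```

Run:
```python
from h import *
for n in ('side','top'):
    p,d,W,E,st=grab(n,'%s12'%n); np.savez(n+'12.npz',p=p,W=W,d=d)
print(st['clock'],st['position'])
a=cv2.imread('pics/side12.png')[90:390,220:480];cv2.imwrite('pics/side12z.png',cv2.resize(a,None,fx=2,fy=2,interpolation=cv2.INTER_CUBIC))
a=cv2.imread('pics/top12.png')[90:310,180:480];cv2.imwrite('pics/top12z.png',cv2.resize(a,None,fx=2.6,fy=2.6,interpolation=cv2.INTER_CUBIC))
```

```text
14.55 [0.50785273 0.09453859 0.31636646]
```

View pics/side12z.png

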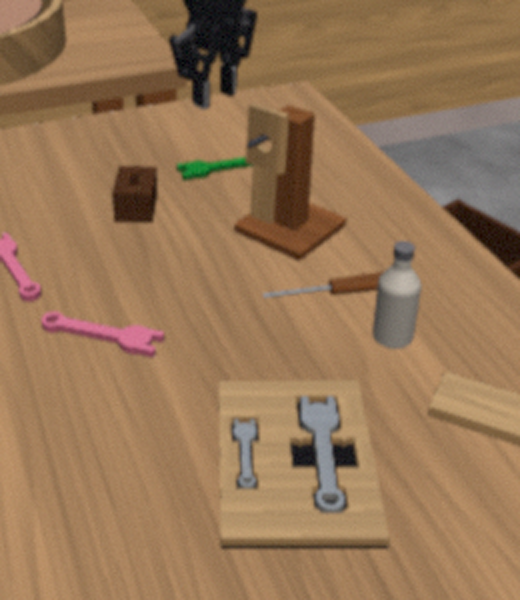

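View pics/top12z.png

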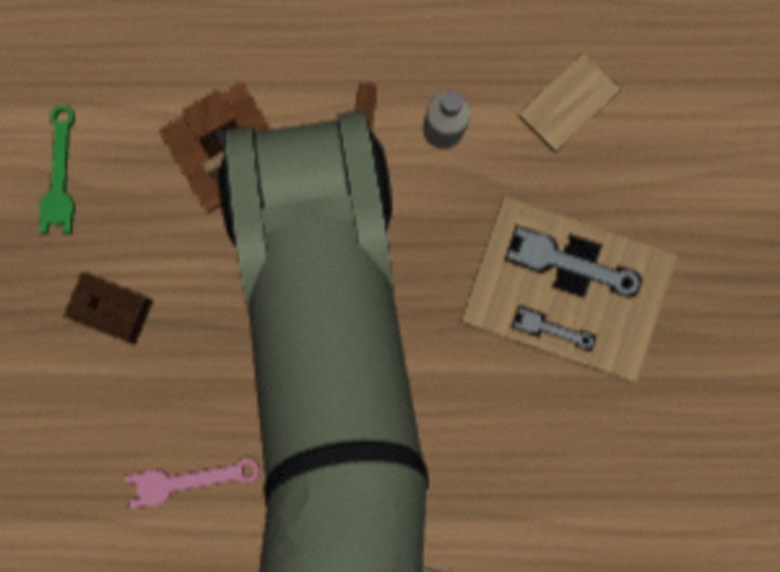

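Run:
```python
from h import *
for n in('top12','side12'):
    z=np.load(n+'.npz');W=z['W'];p=z['p'];hsv=cv2.cvtColor(p,cv2.COLOR_RGB2HSV)
    th=np.radians(70.2);T=np.array([np.cos(th),np.sin(th)]);N=np.array([-T[1],T[0]])
    D=(W[:,:,:2]-[.5225,-.2355])*1000;a=D@T;b=D@N
    for x in(-40,-20,0,20,40,55):
        m=(abs(a-x)<8)&(abs(b)<6);print(n,x,np.round(np.nanmean(W[m][:,2]),4),end='; ')
    print()
z=np.load('side12.npz');W=z['W'];m=(W[:,:,2]>.2)&(np.hypot(W[:,:,0]-.63,W[:,:,1]-.2)<.04);P=W[m];print('stick/post top',P[:,2].max(),P.mean(0))
print(bot.observe()['clock'],bot.observe()['force']);
```

```text
top12 -40 0.0195; top12 -20 0.0178; top12 0 0.0189; top12 20 0.0202; top12 40 0.02; top12 55 0.0197; 
side12 -40 0.017; side12 -20 0.0172; side12 0 0.0172; side12 20 0.0171; side12 40 0.0167; side12 55 0.0173; 
stick/post top 0.23782031177819052 [0.62346175 0.19208218 0.21897386]
14.6 [0.95165867 0.44540644 0.03146936]
```

Flat at about 19 mm: seated. The stick's top is at 0.237 m, as expected when hanging. Handing in.

```bash
python3 -c "
from workcell import bot
print(bot.job_done()); print(bot.observe()['clock'])"
```

```text
the job is handed in; nothing more can be done
None
the job is handed in; nothing more can be done
```

The spanner is in its cutout and the push stick hangs on the peg. I handed the job in at about 14.6 s, with the gripper open and touching nothing.

- **Spanner:** I took the grey spanner by its shank, turned it about 199° and lowered it into the big cutout. After letting go I pressed it home with the shut fingers. The wrist force read about 71 N in z and about 76 N in total, under the 120 N limit.
- **Spanner checks:** The wrist and top cameras put its top at about 18–20 mm, against 19 mm expected when seated. The side camera read it flat at about 17 mm, which is its roughly 2 mm calibration offset. Jaw and ring both sit inside the outline.
- **Push stick:** I drew it up out of the block, turned it square to the peg, passed its hole over the peg and lowered it until the peg took the weight. Then I let go.
- **Stick checks:** The side picture shows the peg through the hole and the stick hanging. Its top is at about 0.238 m, as expected. The top camera could not confirm this because the arm was in the way.
- **Other things:** In the pictures, the small spanner, bottle, offcut, screwdriver and look-alikes that were in view stood where they had been. One pink spanner was hidden under the arm in the top view but showed in the side view.

No check failed. The only disagreement was the side camera's 2 mm height offset.

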